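Clamp easel legs in the V-block jig with their flats up

ROBOT

A 6-joint arm with a two-finger parallel gripper is mounted at the origin on the work surface. World frame = base frame: x ahead of the robot, y to its left, z up, the work surface at z = 0. Lengths are in m, angles in rad, forces in N, time in s.
With the tool pointing down it reaches from about 0.425 to 1.125 m from the base axis. Payload 14.9 kg.
Tool frame: the origin (TCP) lies midway between the tips of the shut fingers; the grasp point (between the pads) lies r.hold_point_z behind it (r.hold_point_z is the distance from the TCP to the grasp point, in m); z points along the fingers, y is the direction in which the jaws open and shut (so a half turn about z gives the same grasp; the last joint's range is limited). The gripper opens to 91 mm and grips with 3 to 60 N. Pads are 32 mm wide; open, the fingers measure 118 mm over their backs; the gripper's body (76 mm by 178 mm) begins 60 mm behind the grasp point.
Start: joints at [1.236, 0.379, 1.734, -0, 1.028, -0.033], TCP at [0.208, 0.668, 0.214] pointing down, gripper open.
Joint ranges: [-2.77, 2.77], [-0.74, 2.19], [0, 2.66], [-1.06, 4.2], [0.31, 2.87], [-3.08, 3.08]. Speed limits (rad/s): [1.89, 1.89, 2.39, 3.14, 3.14, 3.14].

INTERFACE

Orientations are given as a rotation vector (axis times angle).
In Python, from station import r, optics gives the robot as it stands.
- The arm moves only by the tool move_arm, never from a script. Its argument "steps" is a list of rows, each an object with "delta_pos": the shift along the tool's x, y, z scaled (see below), a list of three; "rot": the turn, a rotation vector about the tool's x, y, z scaled (see below), a list of three; "grip": the gripper command: -1 is shut, 1 is fully open, values between are in proportion. In form: [{"delta_pos": [x, y, z], "rot": [rx, ry, rz], "grip": grip}, ...]. A call has exactly 10 rows; each row is the pose to reach, as a shift and turn from the pose measured when the call began, along the tool's axes at that moment; what a row does not reach only later rows make up. The controller multiplies each number of a shift by 800 mm and each number of a turn by pi/2 rad. A row lasts 1/12 s, in which the tool goes at most 41.7 mm and 7.16 degrees, less where a joint would pass 70% of its speed; a pose out of reach is approached as far as the arm can. A call with a number of a shift or a turn outside -1 to 1 is refused whole. A call with a gripper value outside its range is refused whole. The fingers move at their own pace and stop on an object; "squeeze" is the grip in N (left out, the last holds). Time passes only in rows, so rows that repeat a pose let the fingers close, or fill a call up. It gives the time, the measured TCP pose, the force and the opening at its end, in the units of the state.
- r.read_state(): the state, without advancing time (a new reading comes with each control period).
- optics.capture(name): name is "side" or "top" or "wrist"; returns a dict with "color" (480x640x3 uint8, red, green, blue), "fx", "fy", "cx", "cy" (pixels), "k1" (the pictures are not rectified: a ray, as slopes to the right and down, at radius r is drawn at 1 + k1 r^2 times it, then the intrinsics apply), "extrinsics" (4x4, takes a point from camera to world coordinates). Camera axes: x right, y down, z forward; pixel columns grow to the right and rows downward; lengths in m; the calibration is good to about 2 mm. A picture is of the moment at which its call begins. There is no depth.
- r.sign_off(): hands the job in, once; it reports no verdict.
The state is a dict: "t": time; "joint_pos": joint angles; "qd": joint speeds; "joint_efforts": joint torques, N m; "tcp_pos": TCP position; "tool_rot": TCP orientation; "wrist_force": force on the tool from outside, world axes, zero at the start; "moment": the same for the moment, N m; "opening": opening from 0.0 (shut) to 1.0 (fully open).
Only numpy, scipy, OpenCV 4.12 (cv2) and the standard library are available. Lean on these libraries where they do the work, as an engineer would, in place of code of your own. Each camera call takes 0.05 s, during which the arm holds its last target. There are 200 camera calls.

TASK

Lift the sprung clamp bar out of its catch and turn it aside by at least a quarter turn, right off the slots; then lay every blue easel leg on the table into a V slot of its own, centred on the jig, and roll each one until its bare-wood flat faces straight up. When all of them lie right, turn the bar back square across the legs and lower it so that it rests on them, and let go. Leave the paint bottle, the brush jar and the tape roll alone.

Things in the scene. Friction and masses are not known exactly. Their poses are not given: they have to be found in the camera images.
- leg1: easel leg: blue round bar, 28 mm diameter, 204 mm long with a black square rubber foot (34 mm) on each end. Bare-wood flat 26 x 22 mm, 60 to 86 mm from the middle towards +x. Origin: middle of its axis, 17 mm above the table at start. x along the leg; z points out of the flat (up when the flat is up). Grip its round middle. May be absent.
- leg2: easel leg: blue round bar, 28 mm diameter, 204 mm long with a black square rubber foot (34 mm) on each end. Bare-wood flat 26 x 22 mm, 60 to 86 mm from the middle towards +x. Origin: middle of its axis, 17 mm above the table at start. x along the leg; z points out of the flat (up when the flat is up). Grip its round middle. May be absent.
- leg3: easel leg: blue round bar, 28 mm diameter, 204 mm long with a black square rubber foot (34 mm) on each end. Bare-wood flat 26 x 22 mm, 60 to 86 mm from the middle towards +x. Origin: middle of its axis, 17 mm above the table at start. x along the leg; z points out of the flat (up when the flat is up). Grip its round middle. May be absent.
- leg4: easel leg: blue round bar, 28 mm diameter, 204 mm long with a black square rubber foot (34 mm) on each end. Bare-wood flat 26 x 22 mm, 60 to 86 mm from the middle towards +x. Origin: middle of its axis, 17 mm above the table at start. x along the leg; z points out of the flat (up when the flat is up). Grip its round middle. May be absent.
- jig: fixed V-block jig, base 130 x 350 x 12 mm; two toothed wooden rails (12 mm thick, at x -38 and +38 mm) form three 90 degree V slots 70 mm apart in y; tooth tips 90 mm above the table. Origin: on the table under the middle slot's middle. x along the slots (legs lie along x), y across, z up. Between the rails nothing but the 12 mm base: room for fingers.
- slot_a (a point): V slot (jig y +70 mm, nearest the clamp post): where the middle of a leg's axis lies when seated and centred, 75 mm above the table. Axes as the jig's.
- slot_b (a point): V slot (middle): where the middle of a leg's axis lies when seated and centred, 75 mm above the table. Axes as the jig's.
- slot_c (a point): V slot (jig y -70 mm, farthest from the post): where the middle of a leg's axis lies when seated and centred, 75 mm above the table. Axes as the jig's.
- clamp_post (a point): fixed point on the clamp's vertical turning axis, at jig y +150 mm, 83 mm above the table; the round boss there is 34 mm across, its top 99 mm above the table when the bar is down
- clamp_knob (a point): middle (grip height) of the yellow round upright knob on the clamp bar: 26 mm diameter, 40 mm tall, standing on the bar 185 mm from the post axis; 117 mm above the table with the bar down. Moves with the bar; y points along the bar towards the post.
- clamp_bar (a joint): angle of the clamp bar (305 mm long, 20 wide, 12 thick) about its post, rad: 0 = closed, square over the legs' middles (hard stop); grows clockwise seen from above, knob coming towards jig -x, then outwards, to 2.2 (stop). Stays where left. At 0 a black upright catch by the bar's tip, on its -x side with 8 mm of play (top 103 mm up), blocks turning unless the bar is lifted.
- clamp_lift (a joint): height of the clamp bar above its lowest position, m, 0 to 0.070. Spring and weight pull it down with 6 N (bottom) to 9 N (top); let go, it sinks. Underside 83 mm above the table at 0; about 0.006 when resting on seated legs. Lift it more than 0.021 to pass over the catch, both ways.
- paint_bottle: bystander: blue paint bottle, 52 mm diameter, 150 mm tall; origin at the centre of its underside
- brush_jar: bystander: glass jar with paint brushes, 72 mm diameter, 185 mm tall with the brushes; origin at the centre of its underside
- tape_roll: bystander: green roll of tape lying flat, 90 mm diameter, 25 mm tall; origin at the centre of its underside

How it is judged:
By the outcome, as a careful person would: the job done as asked, in the order asked, and still so for the second after the job is handed in, with the robot touching nothing.
Of leg1, leg2, leg3, leg4 only 2 to 3 are there at a start; the rules pass over those that are not, and their reading is None.
At some moment in a run one of leg1, leg2, leg3, leg4 may be knocked a few centimetres aside while the robot is not near it.
Once in a run the grip may slacken for a moment while it holds something.
It also fails if it takes over 210 s, if anything falls off the work surface, if the arm or the gripper's body presses on something with over 40 N, if the wrist force passes 120 N, or if a joint passes its speed limit or range.

## Working session

There is one attempt and no reset: what is moved stays moved. The work goes in short steps, Python scripts to look and compute and a tool call to move; the robot and the scene stay as the last step left them, time stands still between calls to the robot, and variables do not carry over. Pictures are saved under pics/ and viewed, about 12 in all and at most 16, crops included, and the job is handed in when it is done.

Besides the shell and the picture viewer there is one more tool, called as name([rows], argument=value, ...), one row to a line, values as JSON. move_arm: Moves the arm, as the interface text tells. Shifts and turns lie within -1 to 1; 1 stands for 800 mm of shift or pi/2 rad of turn. Its arguments: {"type":"object","properties":{"steps":{"type":"array"},"squeeze":{"type":"number"}},"required":["steps"]}

```bash
ls; mkdir -p pics; python3 - <<'E'
from station import r, optics
import cv2
s=r.read_state(); print(s, r.hold_point_z)
for n in("top","side"):
    c=optics.capture(n); cv2.imwrite(f"pics/{n}0.png",c["color"][:,:,::-1]); print(n,c["fx"],c["cx"],c["cy"],c["k1"],c["extrinsics"].round(4).tolist())
E
```

```text
pics
{'t': 0.0, 'joint_pos': array([ 1.23569382e+00,  3.79404502e-01,  1.73478809e+00, -1.34390891e-05,
        1.02849107e+00, -3.32835762e-02]), 'qd': array([-1.20445148e-03,  1.95717271e-05,  6.90064803e-04,  5.40900335e-04,
       -6.83833534e-04, -4.36509652e-04]), 'joint_efforts': array([ 7.00755209e-04, -7.63699365e+01, -4.34378386e+01,  6.50282018e-02,
        4.23087948e-02, -1.45982535e-04]), 'tcp_pos': array([0.20794606, 0.66798122, 0.21328747]), 'tool_rot': array([-4.72259448e-01, -3.10570252e+00,  1.68796871e-03]), 'wrist_force': array([ 0.16295013, -0.30398575,  0.26741209]), 'moment': array([-0.01992784,  0.01001107, -0.03045631]), 'opening': 1.003418868286118} 0.0188
top 437.1972463605291 318.7835776045584 240.47984881745393 0.027183861223205128 [[0.0151, -0.983, 0.1831, 0.418], [-0.9999, -0.0158, -0.0023, -0.0527], [0.0051, -0.183, -0.9831, 1.1135], [0.0, 0.0, 0.0, 1.0]]
side 463.48048036142774 321.54627700443086 238.94738970182524 -0.0768032805036895 [[-0.9976, -0.0317, 0.0612, 0.5427], [-0.0664, 0.677, -0.7329, 0.6923], [-0.0182, -0.7353, -0.6775, 0.7791], [0.0, 0.0, 0.0, 1.0]]
```

View pics/top0.png

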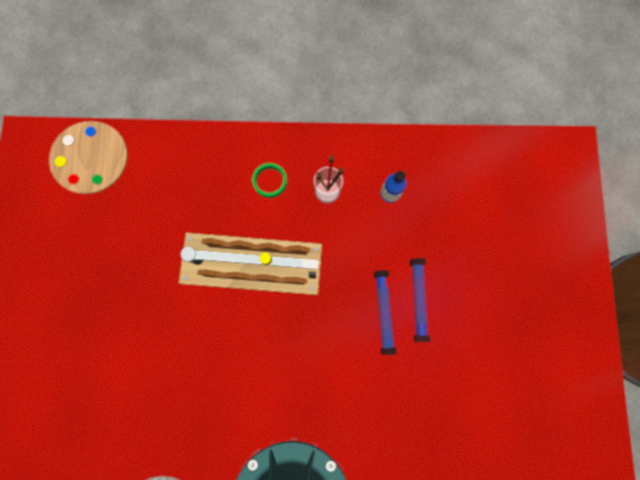

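View pics/side0.png

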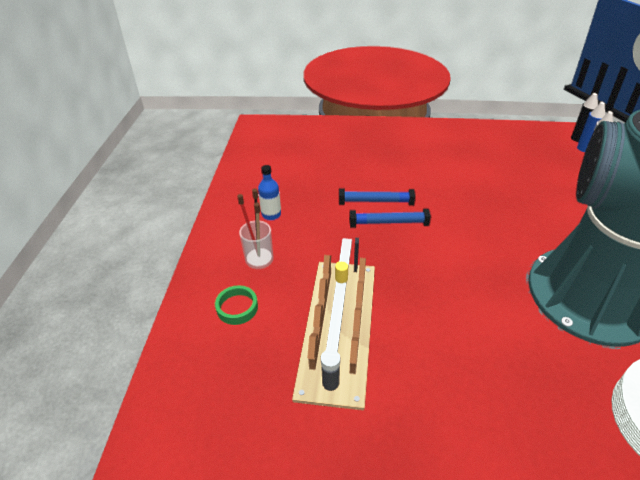

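The top view shows two legs, lying around (385,312) and (420,300). The bar runs from the post at (188,254) past the knob at (265,258), and the catch is at (312,274). No bare wood is visible on either leg, so the flats face down or away. Next I'll work out positions.

```bash
cat > h.py <<'E'
import numpy as np, cv2
from scipy.spatial.transform import Rotation as R
from station import r, optics
def ray(c,uv):
    K=np.array([[c["fx"],0,c["cx"]],[0,c["fy"],c["cy"]],[0,0,1.]])
    p=cv2.undistortPoints(np.array(uv,float).reshape(-1,1,2),K,np.array([c["k1"],0,0,0.]))[:,0]
    E=np.array(c["extrinsics"]); d=np.c_[p,np.ones(len(p))]@E[:3,:3].T
    return E[:3,3],d
def onz(c,uv,z):
    o,d=ray(c,uv); return (o+d*((z-o[2])/d[:,2:3]))
def tri(c1,p1,c2,p2):
    o1,d1=ray(c1,[p1]);o2,d2=ray(c2,[p2]);d1=d1[0];d2=d2[0]
    s=np.linalg.lstsq(np.c_[d1,-d2],o2-o1,rcond=None)[0]
    a=o1+s[0]*d1;b=o2+s[1]*d2; return (a+b)/2,np.linalg.norm(a-b)
def proj(c,P):
    E=np.array(c["extrinsics"]);q=(np.atleast_2d(P)-E[:3,3])@E[:3,:3]
    K=np.array([[c["fx"],0,c["cx"]],[0,c["fy"],c["cy"]],[0,0,1.]])
    return cv2.projectPoints(q.reshape(-1,1,3),np.zeros(3),np.zeros(3),K,np.array([c["k1"],0,0,0.]))[0][:,0]
def blobs(im,lo,hi,amin=30):
    m=cv2.inRange(cv2.cvtColor(im,cv2.COLOR_RGB2HSV),np.array(lo),np.array(hi))
    n,l,st,ce=cv2.connectedComponentsWithStats(m)
    return [(st[i],ce[i],np.argwhere(l==i)[:,::-1]) for i in range(1,n) if st[i,4]>=amin]
def save(n,im,box=None,s=1):
    if box: im=im[box[1]:box[3],box[0]:box[2]]
    cv2.imwrite(f"pics/{n}.png",cv2.resize(im[:,:,::-1],None,fx=s,fy=s,interpolation=cv2.INTER_CUBIC))
def st():
    s=r.read_state(); print("t",round(s["t"],2),"tcp",s["tcp_pos"].round(4),"rv",np.round(s["tool_rot"],3),"F",s["wrist_force"].round(1),"op",round(s["opening"],3),"q",s["joint_pos"].round(2)); return s
def go(pos,rotm):
    "print delta_pos/rot for target TCP pose"
    s=r.read_state(); A=R.from_rotvec(s["tool_rot"]); 
    dp=A.inv().apply(np.array(pos)-s["tcp_pos"])/.8; dr=(A.inv()*rotm).as_rotvec()/(np.pi/2)
    print("delta_pos",dp.round(4).tolist(),"rot",dr.round(4).tolist(),"rows>=",max(np.linalg.norm(dp)*.8/.0417,np.linalg.norm(dr)*90/7.16).round(1))
def down(yaw,tilt=0):
    "tool down, jaw (tool y) at world angle yaw; tilt about tool x"
    y=np.array([np.cos(yaw),np.sin(yaw),0]);z=np.array([0,0,-1.]);x=np.cross(y,z)
    return R.from_matrix(np.c_[x,y,z])*R.from_euler("x",tilt)
E
python3 - <<'E'
from h import *
t=optics.capture("top");s=optics.capture("side")
for c,n in((t,"top"),(s,"side")):
    print(n,"yellow",[(b[1].round(1),b[0].tolist()) for b in blobs(c["color"],(22,120,120),(38,255,255),20)])
    for b in blobs(c["color"],(105,90,60),(130,255,255),100):
        rc=cv2.minAreaRect(b[2].astype(np.float32)); print("blue",b[1].round(1),b[0][4],rc)
# knob top z .137, mid .117; post top .099
for uv,z in(((265,258),.13),((188,254),.099),((317,264),.095),((312,274),.103),((185,233),.012),((322,243),.012),((318,295),.012),((179,284),.012)): print(uv,onz(t,[uv],z).round(4))
for n,uv in(("bottle",(393,190)),("jar",(328,188)),("tape",(269,180))):print(n,onz(t,[uv],.03).round(3))
print("side post",onz(s,[(331,359)],.099).round(4),"knob",onz(s,[(342,265)],.137).round(4))
print(tri(t,(188,254),s,(331,358)))
E
```

```text
top yellow [(array([ 60., 161.]), [54, 156, 13, 11, 111]), (array([265.1, 257.9]), [260, 252, 11, 13, 121])]
blue [394.3 185.1] 274 ((394.5990905761719, 184.72169494628906), (18.842945098876953, 18.163043975830078), 29.05460548400879)
blue [417.7 271.8] 133 ((418.03851318359375, 272.3077697753906), (17.240825653076172, 8.434362411499023), 82.87498474121094)
blue [382.3 290.9] 236 ((382.7499694824219, 291.75), (32.809757232666016, 8.34386157989502), 81.8698959350586)
blue [421.1 323.9] 193 ((421.0, 322.5), (25.0, 8.0), 90.0)
blue [386.9 334.8] 237 ((387.5, 333.0), (30.0, 9.0), 90.0)
side yellow [(array([341. , 271.9]), [335, 262, 13, 21, 249])]
blue [611.5  49.6] 4567 ((614.8134155273438, 53.42774200439453), (64.13499450683594, 109.19171142578125), 17.795988082885742)
blue [587.1 132.3] 373 ((587.9168090820312, 131.53741455078125), (11.832552909851074, 39.882476806640625), 20.772254943847656)
blue [268.  187.5] 367 ((268.5, 186.0), (24.0, 19.0), 90.0)
blue [376.5 196.2] 586 ((376.5, 196.5), (9.0, 65.0), 90.0)
blue [389.9 217.4] 659 ((389.9915466308594, 217.4395294189453), (10.120050430297852, 68.14369201660156), 89.13194274902344)
(265, 258) [[0.5588 0.0664 0.13  ]]
(188, 254) [[0.5699 0.2501 0.099 ]]
(317, 264) [[ 0.5515 -0.0517  0.095 ]]
(312, 274) [[ 0.5269 -0.0405  0.103 ]]
(185, 233) [[0.6371 0.2875 0.012 ]]
(322, 243) [[ 0.6167 -0.0636  0.012 ]]
(318, 295) [[ 0.4843 -0.0554  0.012 ]]
(179, 284) [[0.5067 0.2931 0.012 ]]
bottle [[ 0.755 -0.244  0.03 ]]
jar [[ 0.758 -0.077  0.03 ]]
tape [[0.777 0.076 0.03 ]]
side post [[0.5681 0.2558 0.099 ]] knob [[0.5564 0.0697 0.137 ]]
(array([0.56939108, 0.25129263, 0.09540171]), np.float64(0.0020859501443500268))
```

```bash
python3 - <<'E'
from h import *
go((.558,.068,.25),down(.3))
E
```

```text
delta_pos [-0.6407, -0.5863, -0.0452] rot [-0.0004, 0.0002, 0.6169] rows>= 16.7
```

move_arm([
  {"delta_pos": [-0.04, -0.037, -0.045], "rot": [0, 0, 0.06], "grip": 1},
  {"delta_pos": [-0.08, -0.073, -0.045], "rot": [0, 0, 0.12], "grip": 1},
  {"delta_pos": [-0.12, -0.11, -0.045], "rot": [0, 0, 0.18], "grip": 1},
  {"delta_pos": [-0.155, -0.142, -0.045], "rot": [0, 0, 0.24], "grip": 1},
  {"delta_pos": [-0.19, -0.174, -0.045], "rot": [0, 0, 0.3], "grip": 1},
  {"delta_pos": [-0.225, -0.206, -0.045], "rot": [0, 0, 0.36], "grip": 1},
  {"delta_pos": [-0.26, -0.24, -0.045], "rot": [0, 0, 0.42], "grip": 1},
  {"delta_pos": [-0.3, -0.275, -0.045], "rot": [0, 0, 0.48], "grip": 1},
  {"delta_pos": [-0.335, -0.305, -0.045], "rot": [0, 0, 0.54], "grip": 1},
  {"delta_pos": [-0.37, -0.34, -0.045], "rot": [0, 0, 0.617], "grip": 1},
])

```text
t: 1.03
tcp_pos: [0.4106, 0.3188, 0.2499]
tool_rot: [1.87, 2.524, -0.0]
wrist_force: [0.9, 0.5, 0.2]
opening: 0.997
```

```bash
python3 - <<'E'
from h import *
st();go((.558,.068,.25),down(.3))
E
```

```text
t 1.03 tcp [0.4106 0.3188 0.2499] rv [ 1.87   2.524 -0.   ] F [0.9 0.5 0.2] op 0.997 q [ 0.62  0.05  2.07 -0.    1.02  0.32]
delta_pos [-0.3535, 0.085, 0.0] rot [0.0001, 0.0003, -0.0028] rows>= 7.0
```

move_arm([
  {"delta_pos": [-0.045, 0.011, 0], "rot": [0, 0, 0], "grip": 1},
  {"delta_pos": [-0.09, 0.022, 0], "rot": [0, 0, 0], "grip": 1},
  {"delta_pos": [-0.135, 0.033, 0], "rot": [0, 0, 0], "grip": 1},
  {"delta_pos": [-0.18, 0.044, 0], "rot": [0, 0, 0], "grip": 1},
  {"delta_pos": [-0.225, 0.055, 0], "rot": [0, 0, 0], "grip": 1},
  {"delta_pos": [-0.27, 0.065, 0], "rot": [0, 0, 0], "grip": 1},
  {"delta_pos": [-0.315, 0.075, 0], "rot": [0, 0, 0], "grip": 1},
  {"delta_pos": [-0.354, 0.085, 0], "rot": [0, 0, 0], "grip": 1},
  {"delta_pos": [-0.354, 0.085, 0], "rot": [0, 0, 0], "grip": 1},
  {"delta_pos": [-0.354, 0.085, 0], "rot": [0, 0, 0], "grip": 1},
])

```text
t: 1.87
tcp_pos: [0.5585, 0.0665, 0.2498]
tool_rot: [1.873, 2.522, -0.001]
wrist_force: [-0.9, 1.1, 0.6]
opening: 1.0
```

```bash
python3 - <<'E'
from h import *
st();w=optics.capture("wrist");save("w1",w["color"]);print(w["fx"],np.round(w["extrinsics"],3).tolist())
b=max(blobs(w["color"],(22,120,120),(38,255,255),50),key=lambda b:b[0][4]); print(b[0],b[1])
print(onz(w,[b[1]],.13), proj(w,[(.558,.068,.137)]))
go((.558,.068,.102),down(.3))
E
```

```text
t 1.87 tcp [0.5585 0.0665 0.2498] rv [ 1.873e+00  2.522e+00 -1.000e-03] F [-0.9  1.1  0.6] op 1.0 q [ 0.08  0.12  1.99 -0.    1.03 -0.22]
391.01451076630616 [[0.958, 0.277, 0.078, 0.536], [0.288, -0.921, -0.261, 0.139], [-0.0, 0.273, -0.962, 0.42], [0.0, 0.0, 0.0, 1.0]]
[300 209  34  39 410] [316.93902439 221.87804878]
[[0.55558365 0.07395177 0.13      ]] [[317.74661939 232.34926144]]
delta_pos [0.0007, 0.0004, 0.1847] rot [-0.0003, 0.0001, -0.0036] rows>= 3.5
```

View pics/w1.png

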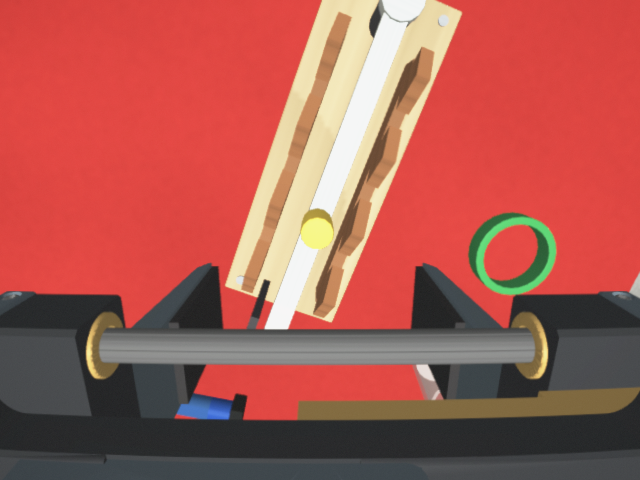

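The wrist view has the knob's top at (317,230). My estimate projects to (317.7,232), so it's good enough to grip.

move_arm([
  {"delta_pos": [0.0, 0.0, 0.04], "rot": [0, 0, 0], "grip": 1},
  {"delta_pos": [-0.001, 0, 0.08], "rot": [0, 0, 0], "grip": 1},
  {"delta_pos": [-0.002, 0, 0.12], "rot": [0, 0, 0], "grip": 1},
  {"delta_pos": [-0.002, 0, 0.15], "rot": [0, 0, 0], "grip": 1},
  {"delta_pos": [-0.002, 0, 0.175], "rot": [0, 0, 0], "grip": 1},
  {"delta_pos": [-0.002, 0, 0.1835], "rot": [0, 0, 0], "grip": 0.2},
  {"delta_pos": [-0.002, 0, 0.1835], "rot": [0, 0, 0], "grip": -1},
  {"delta_pos": [-0.002, 0, 0.1835], "rot": [0, 0, 0], "grip": -1},
  {"delta_pos": [-0.002, 0, 0.1835], "rot": [0, 0, 0], "grip": -1},
  {"delta_pos": [-0.002, 0, 0.1835], "rot": [0, 0, 0], "grip": -1},
], squeeze=45)

```text
t: 2.75
tcp_pos: [0.5591, 0.0661, 0.1043]
tool_rot: [1.87, 2.522, 0.001]
wrist_force: [-0.3, -0.5, 0.7]
opening: 0.67
```

```bash
cat >> h.py <<'E'
POST=np.array([.569,.252]); YH=np.array([np.sin(.058),np.cos(.058)]); XH=np.array([YH[1],-YH[0]])
def knob(a): return POST+.185*(-np.sin(a)*XH-np.cos(a)*YH)
def rowsfor(targets):
    s=r.read_state();A=R.from_rotvec(s["tool_rot"])
    for p,q in targets: print((A.inv().apply(np.array(p)-s["tcp_pos"])/.8).round(4).tolist(),((A.inv()*q).as_rotvec()/(np.pi/2)).round(3).tolist())
E
python3 - <<'E'
from h import *
s=st(); print(knob(0)); rowsfor([((*knob(a)+s["tcp_pos"][:2]-knob(0),.136),down(.3-a)) for a in np.arange(.08,.6,.08)])
E
```

```text
t 2.75 tcp [0.5591 0.0661 0.1043] rv [1.870e+00 2.522e+00 1.000e-03] F [-0.3 -0.5  0.7] op 0.67 q [ 0.08  0.33  2.06 -0.    0.76 -0.22]
[0.55827601 0.06731108]
[0.0071, -0.017, -0.0396] [0.001, 0.0, 0.048]
[0.0155, -0.0335, -0.0396] [0.001, 0.0, 0.098]
[0.0252, -0.0492, -0.0397] [0.001, 0.0, 0.149]
[0.0361, -0.0641, -0.0397] [0.001, 0.0, 0.2]
[0.0482, -0.0781, -0.0397] [0.001, 0.0, 0.251]
[0.0614, -0.0911, -0.0397] [0.001, 0.0, 0.302]
[0.0756, -0.103, -0.0398] [0.001, 0.0, 0.353]
```

move_arm([
  {"delta_pos": [0, 0, 0], "rot": [0, 0, 0], "grip": -1},
  {"delta_pos": [0, 0, 0], "rot": [0, 0, 0], "grip": -1},
  {"delta_pos": [0, 0, 0], "rot": [0, 0, 0], "grip": -1},
  {"delta_pos": [0, 0, 0], "rot": [0, 0, 0], "grip": -1},
  {"delta_pos": [0, 0, 0], "rot": [0, 0, 0], "grip": -1},
  {"delta_pos": [0, 0, 0], "rot": [0, 0, 0], "grip": -1},
  {"delta_pos": [0, 0, 0], "rot": [0, 0, 0], "grip": -1},
  {"delta_pos": [0, 0, -0.015], "rot": [0, 0, 0], "grip": -1},
  {"delta_pos": [0, 0, -0.03], "rot": [0, 0, 0], "grip": -1},
  {"delta_pos": [0, 0, -0.045], "rot": [0, 0, 0], "grip": -1},
])

```text
t: 3.58
tcp_pos: [0.5582, 0.0665, 0.1402]
tool_rot: [-1.871, -2.523, -0.0]
wrist_force: [1.4, 5.5, -7.5]
opening: 0.276
```

```bash
python3 - <<'E'
from h import *
s=st(); print(knob(0)); rowsfor([((*knob(a)+s["tcp_pos"][:2]-knob(0),.140),down(.3-a)) for a in np.arange(.08,.82,.08)])
t=optics.capture("side"); b=[b for b in blobs(t["color"],(22,120,120),(38,255,255),20)];print([(x[0].tolist(),x[1]) for x in b])
E
```

```text
t 3.58 tcp [0.5582 0.0665 0.1402] rv [-1.871 -2.523 -0.   ] F [ 1.4  5.5 -7.5] op 0.276 q [ 0.08  0.27  2.05  0.    0.83 -0.22]
[0.55827601 0.06731108]
[0.0071, -0.0171, 0.0003] [0.0, -0.0, 0.047]
[0.0155, -0.0336, 0.0003] [0.0, -0.0, 0.098]
[0.0252, -0.0493, 0.0003] [-0.0, -0.0, 0.149]
[0.0361, -0.0642, 0.0003] [-0.0, -0.0, 0.2]
[0.0482, -0.0782, 0.0003] [-0.0, -0.0, 0.251]
[0.0614, -0.0912, 0.0003] [-0.0, -0.0, 0.302]
[0.0755, -0.1031, 0.0003] [-0.0, -0.0, 0.353]
[0.0906, -0.1138, 0.0003] [-0.0, -0.0, 0.404]
[0.1065, -0.1233, 0.0003] [-0.0, -0.0, 0.455]
[0.1231, -0.1315, 0.0003] [-0.0, -0.0, 0.506]
[([337, 249, 12, 22, 225], array([342.62222222, 259.46666667]))]
```

The bar is lifted: Fz is -7.5 N and the TCP has risen 36 mm. Now I'll swing it along the arc.

move_arm([
  {"delta_pos": [0.0071, -0.0171, 0], "rot": [0, 0, 0.047], "grip": -1},
  {"delta_pos": [0.0155, -0.0336, 0], "rot": [0, 0, 0.098], "grip": -1},
  {"delta_pos": [0.0252, -0.0493, 0], "rot": [0, 0, 0.149], "grip": -1},
  {"delta_pos": [0.0361, -0.0642, 0], "rot": [0, 0, 0.2], "grip": -1},
  {"delta_pos": [0.0482, -0.0782, 0], "rot": [0, 0, 0.251], "grip": -1},
  {"delta_pos": [0.0614, -0.0912, 0], "rot": [0, 0, 0.302], "grip": -1},
  {"delta_pos": [0.0755, -0.1031, 0], "rot": [0, 0, 0.353], "grip": -1},
  {"delta_pos": [0.0906, -0.1138, 0], "rot": [0, 0, 0.404], "grip": -1},
  {"delta_pos": [0.1065, -0.1233, 0], "rot": [0, 0, 0.455], "grip": -1},
  {"delta_pos": [0.1231, -0.1315, 0], "rot": [0, 0, 0.506], "grip": -1},
])

```text
t: 4.47
tcp_pos: [0.4297, 0.1307, 0.1421]
tool_rot: [2.705, 1.596, 0.005]
wrist_force: [5.8, 5.0, -8.0]
opening: 0.275
```

```bash
python3 - <<'E'
from h import *
s=st(); print(knob(.8)); rowsfor([((*knob(a),.140),down(.3-a)) for a in np.r_[np.linspace(.9,1.8,10)]])
E
```

```text
t 4.47 tcp [0.4297 0.1307 0.1421] rv [2.705 1.596 0.005] F [ 5.8  5.  -8. ] op 0.275 q [0.24 0.09 2.27 0.   0.78 0.75]
[0.42904081 0.13101891]
[0.0091, -0.0222, 0.0026] [0.001, -0.001, 0.061]
[0.0202, -0.0424, 0.0025] [0.001, -0.002, 0.124]
[0.0333, -0.0614, 0.0025] [0.001, -0.002, 0.188]
[0.0483, -0.0791, 0.0025] [0.001, -0.002, 0.252]
[0.0649, -0.0951, 0.0025] [0.001, -0.002, 0.315]
[0.0831, -0.1094, 0.0025] [0.001, -0.002, 0.379]
[0.1026, -0.1218, 0.0025] [0.001, -0.002, 0.443]
[0.1232, -0.1322, 0.0026] [0.001, -0.002, 0.506]
[0.1448, -0.1405, 0.0026] [0.001, -0.002, 0.57]
[0.1671, -0.1467, 0.0026] [0.001, -0.002, 0.634]
```

move_arm([
  {"delta_pos": [0.0091, -0.0222, 0], "rot": [0, 0, 0.061], "grip": -1},
  {"delta_pos": [0.0202, -0.0424, 0], "rot": [0, 0, 0.124], "grip": -1},
  {"delta_pos": [0.0333, -0.0614, 0], "rot": [0, 0, 0.188], "grip": -1},
  {"delta_pos": [0.0483, -0.0791, 0], "rot": [0, 0, 0.252], "grip": -1},
  {"delta_pos": [0.0649, -0.0951, 0], "rot": [0, 0, 0.315], "grip": -1},
  {"delta_pos": [0.0831, -0.1094, 0], "rot": [0, 0, 0.379], "grip": -1},
  {"delta_pos": [0.1026, -0.1218, 0], "rot": [0, 0, 0.443], "grip": -1},
  {"delta_pos": [0.1232, -0.1322, 0], "rot": [0, 0, 0.506], "grip": -1},
  {"delta_pos": [0.1448, -0.1405, 0], "rot": [0, 0, 0.57], "grip": -1},
  {"delta_pos": [0.1671, -0.1467, 0], "rot": [0, 0, 0.634], "grip": -1},
])

```text
t: 5.3
tcp_pos: [0.3925, 0.3054, 0.1422]
tool_rot: [-3.139, -0.104, -0.009]
wrist_force: [16.7, -5.4, -8.3]
opening: 0.276
```

```bash
python3 - <<'E'
from h import *
s=st(); rowsfor([((*knob(a),z),down(.3-a)) for a,z in ((1.87,.14),(1.94,.14),(1.94,.125),(1.94,.11),(1.94,.107))])
E
```

```text
t 5.3 tcp [0.3925 0.3054 0.1422] rv [-3.139 -0.104 -0.009] F [16.7 -5.4 -8.3] op 0.276 q [ 0.62  0.17  2.18 -0.    0.8   2.12]
[0.0049, -0.0138, 0.0028] [-0.001, -0.004, 0.042]
[0.0121, -0.0284, 0.0028] [-0.001, -0.003, 0.086]
[0.012, -0.0283, 0.0216] [-0.001, -0.003, 0.086]
[0.0119, -0.0283, 0.0403] [-0.001, -0.003, 0.086]
[0.0119, -0.0283, 0.0441] [-0.001, -0.003, 0.086]
```

move_arm([
  {"delta_pos": [0.004, -0.0138, 0], "rot": [0, 0, 0.042], "grip": -1},
  {"delta_pos": [0.009, -0.0284, 0], "rot": [0, 0, 0.086], "grip": -1},
  {"delta_pos": [0.009, -0.0284, 0.02], "rot": [0, 0, 0.086], "grip": -1},
  {"delta_pos": [0.009, -0.0284, 0.04], "rot": [0, 0, 0.086], "grip": -1},
  {"delta_pos": [0.009, -0.0284, 0.044], "rot": [0, 0, 0.086], "grip": -1},
  {"delta_pos": [0.009, -0.0284, 0.044], "rot": [0, 0, 0.086], "grip": 1},
  {"delta_pos": [0.009, -0.0284, 0.044], "rot": [0, 0, 0.086], "grip": 1},
  {"delta_pos": [0.009, -0.0284, 0.044], "rot": [0, 0, 0.086], "grip": 1},
  {"delta_pos": [0.009, -0.0284, 0.044], "rot": [0, 0, 0.086], "grip": 1},
  {"delta_pos": [0.009, -0.0284, 0.02], "rot": [0, 0, 0.086], "grip": 1},
])

```text
t: 6.13
tcp_pos: [0.3967, 0.3275, 0.1241]
tool_rot: [3.138, -0.108, 0.003]
wrist_force: [-1.3, -0.9, -0.2]
opening: 0.61
```

```bash
python3 - <<'E'
from h import *
s=st()
t=optics.capture("top");p=optics.capture("side")
# legs: dark feet + blue. use blue boxes: combine blue/dark region
im=t["color"]; hsv=cv2.cvtColor(im,cv2.COLOR_RGB2HSV)
roi=np.zeros(im.shape[:2],np.uint8); roi[250:365,365:440]=1
nr=((im[...,0]<110)*roi).astype(np.uint8)
n,l,stt,ce=cv2.connectedComponentsWithStats(nr)
for i in range(1,n):
    if stt[i,4]<200: continue
    rc=cv2.minAreaRect(np.argwhere(l==i)[:,::-1].astype(np.float32)); bp=cv2.boxPoints(rc); 
    e=sorted([(np.linalg.norm(bp[j]-bp[(j+1)%4]),tuple((bp[j]+bp[(j+1)%4])/2)) for j in range(4)])[:2]
    E=onz(t,[e[0][1],e[1][1]],.02); print(rc,E.round(4).tolist(),"mid",E.mean(0).round(4),"len",np.linalg.norm(E[0]-E[1]).round(3),"ang",np.arctan2(*(E[0]-E[1])[[1,0]]).round(3))
save("t2",im,(170,225,440,365),2.9)
E
```

```text
t 6.13 tcp [0.3967 0.3275 0.1241] rv [ 3.138e+00 -1.080e-01  3.000e-03] F [-1.3 -0.9 -0.2] op 0.61 q [ 0.65  0.22  2.15 -0.    0.77  2.29]
((419.44970703125, 299.5559997558594), (81.7904281616211, 15.085227966308594), 86.9471206665039) [[0.5788, -0.3045, 0.02], [0.3781, -0.3095, 0.02]] mid [ 0.4785 -0.307   0.02  ] len 0.201 ang 0.025
((384.4627380371094, 312.0955505371094), (83.39700317382812, 14.216142654418945), 84.73760223388672) [[0.5473, -0.2118, 0.02], [0.3455, -0.2278, 0.02]] mid [ 0.4464 -0.2198  0.02  ] len 0.202 ang 0.08
```

View pics/t2.png

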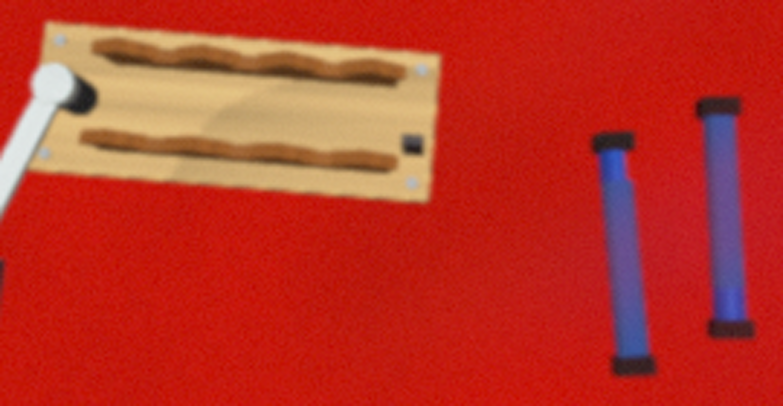

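The bar is aside, with a clear view of the jig. The legs' middles are near (0.446,-0.220) and (0.478,-0.307). Next is a tilted wrist view from the -y side to find the flats.

```bash
python3 - <<'E'
from h import *
go((.46,-.33,.25),down(-np.pi/2,.5))
E
```

```text
delta_pos [0.1336, 0.8166, -0.154] rot [0.3162, -0.0157, -0.0415] rows>= 16.1
```

move_arm([
  {"delta_pos": [0, 0, -0.05], "rot": [0, 0, 0], "grip": 1},
  {"delta_pos": [0.02, 0.01, -0.1], "rot": [0, 0, 0], "grip": 1},
  {"delta_pos": [0.06, 0.035, -0.13], "rot": [0, 0, -0.01], "grip": 1},
  {"delta_pos": [0.09, 0.075, -0.154], "rot": [0, 0, -0.02], "grip": 1},
  {"delta_pos": [0.11, 0.12, -0.154], "rot": [0, 0, -0.04], "grip": 1},
  {"delta_pos": [0.13, 0.165, -0.154], "rot": [0, 0, -0.04], "grip": 1},
  {"delta_pos": [0.133, 0.215, -0.154], "rot": [0, 0, -0.04], "grip": 1},
  {"delta_pos": [0.133, 0.265, -0.154], "rot": [0, 0, -0.04], "grip": 1},
  {"delta_pos": [0.133, 0.315, -0.154], "rot": [0, 0, -0.04], "grip": 1},
  {"delta_pos": [0.133, 0.365, -0.154], "rot": [0, 0, -0.04], "grip": 1},
])

```text
t: 7.07
tcp_pos: [0.4837, 0.0287, 0.2509]
tool_rot: [-3.139, 0.009, -0.013]
wrist_force: [0.8, -0.6, -0.4]
opening: 0.997
```

```bash
python3 - <<'E'
from h import *
st();go((.46,-.33,.25),down(-np.pi/2,.5))
E
```

```text
t 7.07 tcp [0.4837 0.0287 0.2509] rv [-3.139  0.009 -0.013] F [ 0.8 -0.6 -0.4] op 0.997 q [ 0.01 -0.02  2.14  0.    1.02  1.58]
delta_pos [-0.0271, 0.4485, -0.0004] rot [0.3164, -0.006, -0.0022] rows>= 8.6
```

move_arm([
  {"delta_pos": [0, 0.05, 0], "rot": [0.03, 0, 0], "grip": 1},
  {"delta_pos": [0, 0.1, 0], "rot": [0.06, 0, 0], "grip": 1},
  {"delta_pos": [-0.01, 0.15, 0], "rot": [0.1, 0, 0], "grip": 1},
  {"delta_pos": [-0.01, 0.2, 0], "rot": [0.14, 0, 0], "grip": 1},
  {"delta_pos": [-0.02, 0.25, 0], "rot": [0.18, 0, 0], "grip": 1},
  {"delta_pos": [-0.02, 0.3, 0], "rot": [0.22, 0, 0], "grip": 1},
  {"delta_pos": [-0.027, 0.35, 0], "rot": [0.26, 0, 0], "grip": 1},
  {"delta_pos": [-0.027, 0.4, 0], "rot": [0.3, 0, 0], "grip": 1},
  {"delta_pos": [-0.027, 0.448, 0], "rot": [0.316, 0, 0], "grip": 1},
  {"delta_pos": [-0.027, 0.448, 0], "rot": [0.316, 0, 0], "grip": 1},
])

```text
t: 7.9
tcp_pos: [0.4598, -0.3356, 0.2485]
tool_rot: [-2.642, 0.01, -0.015]
wrist_force: [-0.2, -0.8, 0.3]
opening: 1.001
```

```bash
python3 - <<'E'
from h import *
st();w=optics.capture("wrist");save("w2",w["color"])
print(proj(w,[(.446,-.22,.017),(.4785,-.307,.017)]))
E
```

```text
t 7.9 tcp [ 0.4598 -0.3356  0.2485] rv [-2.642  0.01  -0.015] F [-0.2 -0.8  0.3] op 1.001 q [-0.83  0.3   1.84  0.34  1.39  0.62]
[[323.90354435 215.84531165]
 [400.98261926 191.96496292]]
```

View pics/w2.png

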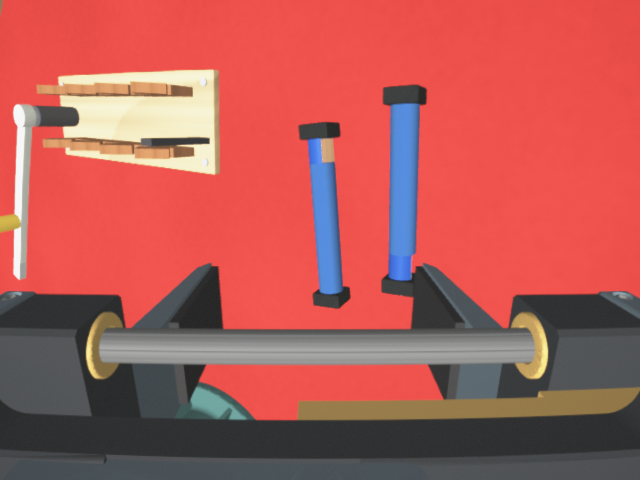

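In the wrist view, leg A's flat is on the right at (328,150): it faces -y, at the leg's +x end. Leg B's ring is at (400,268), with only a sliver of wood at the right edge (412,262), so its flat faces -y or a bit downward. Both need about a -90° roll about +x. I'll cross-check leg A and plan the pick.

```bash
python3 - <<'E'
from h import *
w=optics.capture("wrist"); im=w["color"]; print(np.round(w["extrinsics"],3)[:3,3])
def legs(c,box,z=.017):
    m=np.zeros(im.shape[:2],np.uint8); x0,y0,x1,y1=box; m[y0:y1,x0:x1]=(c["color"][y0:y1,x0:x1,0]<130)
    n,l,s,ce=cv2.connectedComponentsWithStats(m); i=1+np.argmax(s[1:,4]); rc=cv2.minAreaRect(np.argwhere(l==i)[:,::-1].astype(np.float32)); bp=cv2.boxPoints(rc)
    e=sorted([(np.linalg.norm(bp[j]-bp[(j+1)%4]),tuple((bp[j]+bp[(j+1)%4])/2)) for j in range(4)])[:2]
    E=onz(c,[e[0][1],e[1][1]],z); print(rc,E.round(4).tolist(),"mid",E.mean(0).round(4),"len",np.linalg.norm(E[0]-E[1]).round(3),"ang",np.arctan2(*(E[0]-E[1])[[1,0]]).round(3))
legs(w,(295,118,356,308)); legs(w,(375,80,420,294))
save("w2c",im,(300,80,430,310),2.6)
for ph in (.26,):
    Rm=down(-np.pi/2+.08,ph); z=Rm.as_matrix()[:,2]
    for d in (.006,.1): go(np.array([.447,-.221,.017])+z*.006-z*(d-.006),Rm)
E
```

```text
[ 0.534 -0.416  0.398]
((328.4451599121094, 214.83392333984375), (185.93527221679688, 40.451297760009766), 85.29214477539062) [[0.5471, -0.2136, 0.017], [0.3375, -0.2333, 0.017]] mid [ 0.4423 -0.2234  0.017 ] len 0.211 ang 0.094
((401.5, 188.49996948242188), (208.99996948242188, 34.99999237060547), 90.0) [[0.5808, -0.3001, 0.017], [0.3709, -0.3104, 0.017]] mid [ 0.4759 -0.3052  0.017 ] len 0.21 ang 0.049
delta_pos [-0.0195, 0.0202, 0.327] rot [-0.1524, -0.0253, -0.0503] rows>= 6.3
delta_pos [-0.016, -0.0078, 0.213] rot [-0.1524, -0.0253, -0.0503] rows>= 4.1
```

View pics/w2c.png

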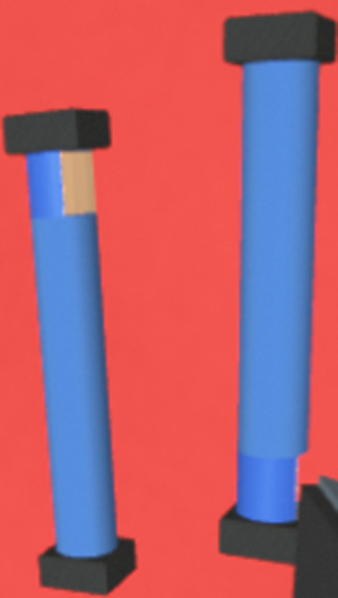

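```bash
python3 - <<'E'
from h import *
Rm=down(-np.pi/2+.085,.22); z=Rm.as_matrix()[:,2]
for d in (.006,-.07): go(np.array([.4455,-.2215,.017])+z*d,Rm)
E
```

```text
delta_pos [-0.0214, 0.021, 0.3266] rot [-0.1778, -0.0254, -0.0538] rows>= 6.3
delta_pos [-0.0187, -0.0053, 0.2354] rot [-0.1778, -0.0254, -0.0538] rows>= 4.5
```

move_arm([
  {"delta_pos": [-0.005, 0, 0.045], "rot": [-0.04, -0.006, -0.013], "grip": -0.1},
  {"delta_pos": [-0.01, 0, 0.09], "rot": [-0.09, -0.012, -0.026], "grip": -0.1},
  {"delta_pos": [-0.015, 0, 0.14], "rot": [-0.13, -0.018, -0.04], "grip": -0.1},
  {"delta_pos": [-0.019, -0.005, 0.185], "rot": [-0.178, -0.025, -0.054], "grip": -0.1},
  {"delta_pos": [-0.019, -0.005, 0.235], "rot": [-0.178, -0.025, -0.054], "grip": -0.1},
  {"delta_pos": [-0.019, -0.005, 0.235], "rot": [-0.178, -0.025, -0.054], "grip": -0.1},
  {"delta_pos": [-0.02, 0.005, 0.27], "rot": [-0.178, -0.025, -0.054], "grip": -0.1},
  {"delta_pos": [-0.021, 0.014, 0.3], "rot": [-0.178, -0.025, -0.054], "grip": -0.1},
  {"delta_pos": [-0.021, 0.021, 0.325], "rot": [-0.178, -0.025, -0.054], "grip": -0.1},
  {"delta_pos": [-0.021, 0.021, 0.3255], "rot": [-0.178, -0.025, -0.054], "grip": -0.1},
])

```text
t: 8.83
tcp_pos: [0.4441, -0.2184, 0.0098]
tool_rot: [-2.917, -0.126, 0.018]
wrist_force: [-0.8, 1.4, -0.3]
opening: 0.453
```

```bash
python3 - <<'E'
from h import *
st()
Rm=down(-np.pi/2+.085,.22); z=Rm.as_matrix()[:,2]
go(np.array([.4455,-.2215,.017])+z*.006,Rm)
w=optics.capture("wrist");save("w3",w["color"])
E
```

```text
t 8.83 tcp [ 0.4441 -0.2184  0.0098] rv [-2.917 -0.126  0.018] F [-0.8  1.4 -0.3] op 0.453 q [-0.6   0.47  2.13  0.26  0.71  0.67]
delta_pos [0.0014, 0.002, -0.0021] rot [-0.0014, 0.0017, 0.0005] rows>= 0.1
```

View pics/w3.png

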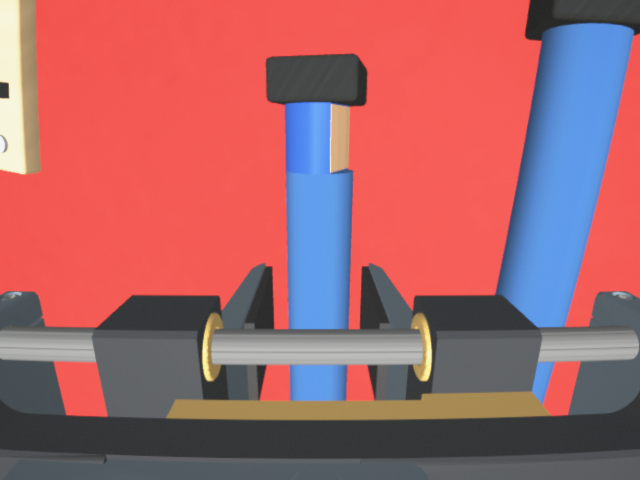

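The leg is centred between the fingers at columns 287–352, and the flat is on the right at (340,137). Gripping and lifting.

move_arm([
  {"delta_pos": [0, 0, 0], "rot": [0, 0, 0], "grip": -1},
  {"delta_pos": [0, 0, 0], "rot": [0, 0, 0], "grip": -1},
  {"delta_pos": [0, 0, 0], "rot": [0, 0, 0], "grip": -1},
  {"delta_pos": [0, 0, 0], "rot": [0, 0, 0], "grip": -1},
  {"delta_pos": [0, 0, -0.02], "rot": [0, 0, 0], "grip": -1},
  {"delta_pos": [0, 0, -0.06], "rot": [0, 0, 0], "grip": -1},
  {"delta_pos": [0, 0, -0.1], "rot": [0, 0, 0], "grip": -1},
  {"delta_pos": [0, 0, -0.14], "rot": [0, 0, 0], "grip": -1},
  {"delta_pos": [0, 0, -0.18], "rot": [0, 0, 0], "grip": -1},
  {"delta_pos": [0, 0, -0.22], "rot": [0, 0, 0], "grip": -1},
], squeeze=50)

```text
t: 9.72
tcp_pos: [0.4483, -0.2583, 0.1856]
tool_rot: [-2.919, -0.125, 0.015]
wrist_force: [0.7, 0.1, -1.7]
opening: 0.294
```

```bash
cat >> h.py <<'E'
JO=np.array([.5603,.1023])
def slot(j,phi,d=.006,up=0,dx=0,yawoff=0,flip=0):
    "TCP pose with leg axis d behind TCP at slot j (b=0,c=-.07)"
    Rm=down(-np.pi/2-.058+yawoff+flip*np.pi,phi); z=Rm.as_matrix()[:,2]
    p=np.r_[JO+YH*j+XH*dx,.075+up]; return p+z*d,Rm
E
python3 - <<'E'
from h import *
st()
go(*slot(0,-.49,up=.1)); go(*slot(0,-.49,up=.0))
E
```

```text
t 9.72 tcp [ 0.4483 -0.2583  0.1856] rv [-2.919 -0.125  0.015] F [ 0.7  0.1 -1.7] op 0.294 q [-0.65  0.2   2.05  0.19  1.05  0.73]
delta_pos [0.1777, -0.4187, 0.1141] rot [-0.4514, -0.0123, 0.0928] rows>= 9.0
delta_pos [0.1778, -0.3914, 0.2361] rot [-0.4514, -0.0123, 0.0928] rows>= 9.4
```

move_arm([
  {"delta_pos": [0.018, -0.042, 0.011], "rot": [-0.045, 0, 0.009], "grip": -1},
  {"delta_pos": [0.036, -0.084, 0.022], "rot": [-0.09, 0, 0.018], "grip": -1},
  {"delta_pos": [0.054, -0.126, 0.034], "rot": [-0.135, 0, 0.027], "grip": -1},
  {"delta_pos": [0.072, -0.168, 0.045], "rot": [-0.18, 0, 0.036], "grip": -1},
  {"delta_pos": [0.09, -0.21, 0.057], "rot": [-0.225, -0.005, 0.045], "grip": -1},
  {"delta_pos": [0.108, -0.252, 0.068], "rot": [-0.27, -0.007, 0.054], "grip": -1},
  {"delta_pos": [0.126, -0.294, 0.08], "rot": [-0.315, -0.009, 0.063], "grip": -1},
  {"delta_pos": [0.144, -0.336, 0.091], "rot": [-0.36, -0.011, 0.073], "grip": -1},
  {"delta_pos": [0.162, -0.378, 0.103], "rot": [-0.405, -0.012, 0.083], "grip": -1},
  {"delta_pos": [0.178, -0.419, 0.114], "rot": [-0.451, -0.012, 0.093], "grip": -1},
])

```text
t: 10.55
tcp_pos: [0.5611, 0.1019, 0.1711]
tool_rot: [2.648, -0.079, -0.014]
wrist_force: [0.8, -1.7, -0.9]
opening: 0.3
```

```bash
python3 - <<'E'
from h import *
st()
go(*slot(0,-.49,d=.007,up=.0))
t=optics.capture("top"); save("t4",t["color"],(170,190,370,330),4)
E
```

```text
t 10.55 tcp [0.5611 0.1019 0.1711] rv [ 2.648 -0.079 -0.014] F [ 0.8 -1.7 -0.9] op 0.3 q [ 0.35  0.34  1.95 -0.51  1.11  2.27]
delta_pos [-0.0016, -0.0572, 0.1144] rot [0.0016, -0.0022, -0.0017] rows>= 2.5
```

View pics/t4.png

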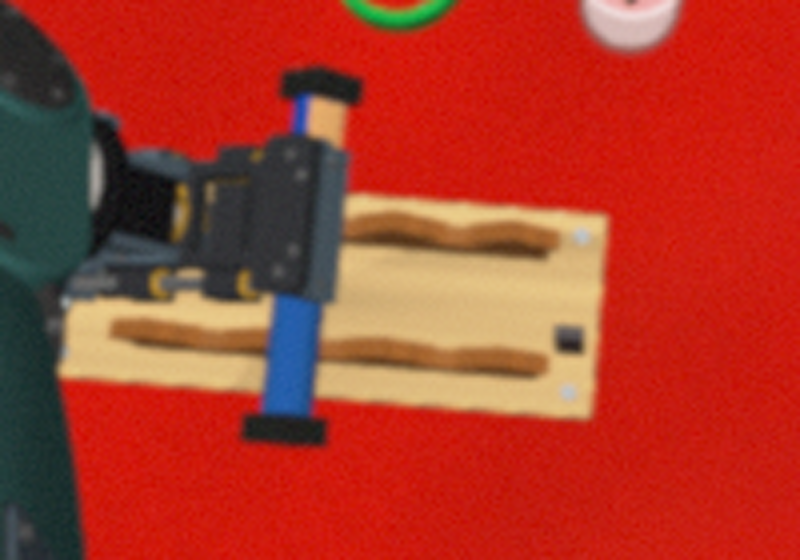

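The leg hangs above the jig with its flat (325,118) already turned partly up. I'll check its centring and the slot positions numerically before lowering.

```bash
python3 - <<'E'
from h import *
t=optics.capture("top")
E=onz(t,[(249.7,207.5),(241.2,301.0)],.178); m=E.mean(0); print(E.round(4),m.round(4),"jig xy",(m[:2]-JO)@XH,(m[:2]-JO)@YH,np.linalg.norm(E[0]-E[1]))
for jx in(.038,-.038):
    P=[np.r_[JO+XH*jx+YH*j,z] for j,z in((.07,.055),(.035,.09),(0,.055),(-.035,.09),(-.07,.055),(-.105,.09))]
    print(((proj(t,P)-[170,190])*4).round(0).tolist())
E
```

```text
[[0.6637 0.0985 0.178 ]
 [0.4593 0.1074 0.178 ]] [0.5615 0.1029 0.178 ] jig xy 0.0011594330794819933 0.0007016982435264005 0.20461999362492103
[[228.0, 217.0], [275.0, 211.0], [342.0, 225.0], [392.0, 219.0], [455.0, 233.0], [510.0, 228.0]]
[[214.0, 340.0], [261.0, 338.0], [329.0, 348.0], [380.0, 347.0], [444.0, 357.0], [499.0, 356.0]]
```

move_arm([
  {"delta_pos": [0, -0.014, 0.028], "rot": [0, 0, 0], "grip": -1},
  {"delta_pos": [-0.001, -0.028, 0.056], "rot": [0, 0, 0], "grip": -1},
  {"delta_pos": [-0.001, -0.042, 0.084], "rot": [0, 0, 0], "grip": -1},
  {"delta_pos": [-0.002, -0.052, 0.104], "rot": [0, 0, 0], "grip": -1},
  {"delta_pos": [-0.002, -0.0565, 0.113], "rot": [0, 0, 0], "grip": -1},
  {"delta_pos": [-0.002, -0.0565, 0.113], "rot": [0, 0, 0], "grip": -1},
  {"delta_pos": [-0.002, -0.0565, 0.113], "rot": [0, 0, 0], "grip": -0.1},
  {"delta_pos": [-0.002, -0.0565, 0.113], "rot": [0, 0, 0], "grip": -0.1},
  {"delta_pos": [-0.002, -0.0565, 0.113], "rot": [0, 0, 0], "grip": -0.1},
  {"delta_pos": [-0.002, -0.0565, 0.113], "rot": [0, 0, 0], "grip": -0.1},
])

```text
t: 11.48
tcp_pos: [0.5606, 0.1023, 0.0694]
tool_rot: [2.65, -0.072, -0.013]
wrist_force: [-0.6, -0.5, -0.4]
opening: 0.451
```

```bash
python3 - <<'E'
from h import *
s=st(); go(*slot(0,-.49,d=.007))
A=R.from_rotvec(s["tool_rot"]);print(A.as_matrix()[:,2])
rowsfor([slot(0,-.49,d=-.075),slot(0,0,d=-.075),slot(0,.44,d=-.075),slot(0,.44,d=.007)])
E
```

```text
t 11.48 tcp [0.5606 0.1023 0.0694] rv [ 2.65  -0.072 -0.013] F [-0.6 -0.5 -0.4] op 0.451 q [ 0.35  0.5   1.96 -0.56  0.96  2.36]
delta_pos [-0.0004, 0.0033, 0.0026] rot [0.0004, -0.0031, 0.0013] rows>= 0.1
[-0.02239212 -0.47071511 -0.88200107]
[0.0002, 0.0033, -0.0999] [0.0, -0.003, 0.001]
[0.0, 0.0474, -0.0889] [0.312, -0.003, 0.002]
[-0.0002, 0.0785, -0.0622] [0.592, -0.002, 0.003]
[-0.0003, -0.0037, -0.001] [0.592, -0.002, 0.003]
```

move_arm([
  {"delta_pos": [0, 0.002, 0], "rot": [0.07, 0, 0], "grip": -0.1},
  {"delta_pos": [0, 0.002, 0.001], "rot": [0.14, 0, 0], "grip": -0.1},
  {"delta_pos": [0, 0.001, 0.001], "rot": [0.21, 0, 0], "grip": -0.1},
  {"delta_pos": [0, 0, 0.001], "rot": [0.28, 0, 0], "grip": -0.1},
  {"delta_pos": [0, 0, 0.001], "rot": [0.35, 0, 0], "grip": -0.1},
  {"delta_pos": [0, -0.001, 0.001], "rot": [0.42, 0, 0], "grip": -0.1},
  {"delta_pos": [0, -0.002, 0], "rot": [0.49, -0.001, 0.001], "grip": -0.1},
  {"delta_pos": [0, -0.003, 0], "rot": [0.55, -0.002, 0.002], "grip": -0.1},
  {"delta_pos": [0, -0.0037, -0.001], "rot": [0.592, -0.002, 0.003], "grip": -0.1},
  {"delta_pos": [0, -0.0037, -0.001], "rot": [0.592, -0.002, 0.003], "grip": -0.1},
])

```text
t: 12.32
tcp_pos: [0.5607, 0.104, 0.0685]
tool_rot: [-2.698, 0.082, -0.019]
wrist_force: [-0.6, 0.5, 0.1]
opening: 0.452
```

```bash
python3 - <<'E'
from h import *
st(); w=optics.capture("wrist"); save("w5",w["color"])
a=np.r_[JO+XH*.073,.075]; print(proj(w,[a]))
E
```

```text
t 12.32 tcp [0.5607 0.104  0.0685] rv [-2.698  0.082 -0.019] F [-0.6  0.5  0.1] op 0.452 q [-0.06  0.42  2.08  0.67  0.76  1.05]
[[309.93430457 139.17387231]]
```

View pics/w5.png

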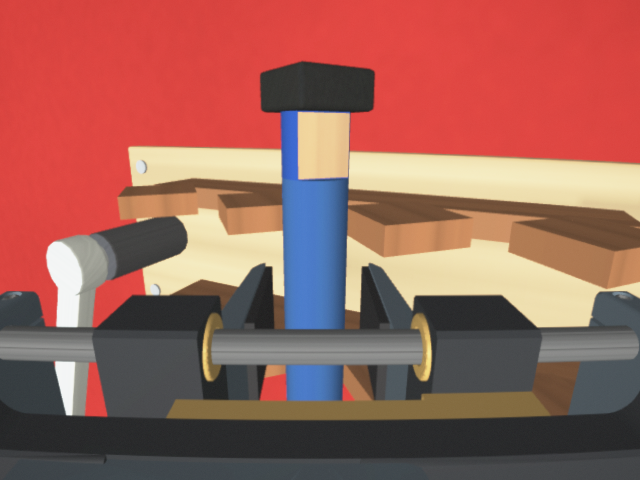

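The wood edge at column 299, against a silhouette of 283–350, puts the flat about 20° off the view direction. With the tool tilted 25°, it's about 45° from up, facing -y. I'll grip and roll from φ=+0.44 to about -0.355.

```bash
cat >> h.py <<'E'
def flat(w,j=0,jx=None,dbg=0):
    "roll angle of flat from up (deg, + towards world -y) from wrist image; leg in slot j, flat at jig x jx"
    a=np.r_[JO+YH*j+XH*jx,.075]; E=np.array(w["extrinsics"]); u,v=proj(w,[a])[0]
    out=[]
    for dv in range(-8,9,2):
        row=w["color"][int(round(v))+dv].astype(int); R_,G,B=row[:,0],row[:,1],row[:,2]
        x0,x1=int(u)-55,int(u)+55; 
        wood=(R_-B>40)&(G>.6*R_)&(R_>120); blue=(B>R_+40)
        n=np.where((wood|blue)[x0:x1])[0]+x0; wd=np.where(wood[x0:x1])[0]+x0
        if len(wd)>3: out.append((n.min(),n.max()+1,wd.min(),wd.max()+1))
    L,Rr,wl,wr=np.median(out,0); c=(L+Rr)/2;h=(Rr-L)/2
    al,ar=np.degrees(np.arcsin(np.clip([(wl-c)/h,(wr-c)/h],-1,1)))
    A51=51.8
    mid=(al+ar)/2 if (al>-75 and ar<75) else (al+A51 if abs(al)<abs(ar) else ar-A51)
    cam=E[:3,3]-a; right=E[:3,0]; # view dir angle in plane perpendicular to leg
    Y=np.r_[YH,0]; vd=np.degrees(np.arctan2(-cam@Y,cam[2])); sg=-np.sign(right@Y)
    print("edges",L,Rr,wl,wr,"al,ar",al.round(1),ar.round(1),"view",vd.round(1),"flat from up",(vd+sg*mid).round(1)); return vd+sg*mid
E
python3 - <<'E'
from h import *
w=optics.capture("wrist"); flat(w,0,.073)
rowsfor([slot(0,p,d=.007,up=.0015) for p in (.44,.33,.22,.11,0,-.12,-.24,-.355)]+[slot(0,-.355,d=.007)])
E
```

```text
edges 282.0 350.0 299.0 350.0 al,ar -30.0 90.0 view 26.0 flat from up 47.8
[-0.0005, -0.0014, -0.0013] [0.002, -0.001, -0.001]
[-0.0005, -0.0005, -0.0013] [-0.068, -0.0, -0.001]
[-0.0005, 0.0005, -0.0015] [-0.138, -0.0, -0.001]
[-0.0005, 0.0014, -0.0018] [-0.208, -0.0, -0.001]
[-0.0005, 0.0023, -0.0021] [-0.278, -0.0, -0.001]
[-0.0005, 0.0032, -0.0026] [-0.354, -0.0, -0.001]
[-0.0005, 0.0041, -0.0032] [-0.431, -0.0, -0.001]
[-0.0005, 0.0048, -0.0039] [-0.504, -0.0, -0.001]
[-0.0005, 0.0056, -0.0022] [-0.504, -0.0, -0.001]
```

move_arm([
  {"delta_pos": [0, 0, 0], "rot": [0, 0, 0], "grip": -1},
  {"delta_pos": [0, 0, 0], "rot": [0, 0, 0], "grip": -1},
  {"delta_pos": [0, 0, 0], "rot": [0, 0, 0], "grip": -1},
  {"delta_pos": [0, 0, 0], "rot": [0, 0, 0], "grip": -1},
  {"delta_pos": [0, -0.001, -0.0015], "rot": [0, 0, 0], "grip": -1},
  {"delta_pos": [0, 0, -0.0015], "rot": [-0.07, 0, 0], "grip": -1},
  {"delta_pos": [0, 0.0005, -0.0015], "rot": [-0.14, 0, 0], "grip": -1},
  {"delta_pos": [0, 0.0014, -0.0018], "rot": [-0.21, 0, 0], "grip": -1},
  {"delta_pos": [0, 0.0023, -0.0021], "rot": [-0.28, 0, 0], "grip": -1},
  {"delta_pos": [0, 0.0032, -0.0026], "rot": [-0.355, 0, 0], "grip": -1},
], squeeze=40)

```text
t: 13.25
tcp_pos: [0.5614, 0.1015, 0.0704]
tool_rot: [3.014, -0.091, 0.0]
wrist_force: [-0.4, -1.0, -2.6]
opening: 0.302
```

```bash
python3 - <<'E'
from h import *
st(); rowsfor([slot(0,-.25,d=.007,up=.0015),slot(0,-.38,d=.007,up=.0015),slot(0,-.38,d=.007)])
E
```

```text
t 13.25 tcp [0.5614 0.1015 0.0704] rv [ 3.014 -0.091  0.   ] F [-0.4 -1.  -2.6] op 0.302 q [ 0.2   0.41  2.03 -0.18  0.74  1.96]
[-0.0014, 0.0011, 0.001] [-0.079, -0.002, -0.002]
[-0.0014, 0.0022, 0.0008] [-0.162, -0.002, -0.002]
[-0.0014, 0.0019, 0.0027] [-0.162, -0.002, -0.002]
```

move_arm([
  {"delta_pos": [0, 0.001, 0.001], "rot": [-0.075, 0, 0], "grip": -1},
  {"delta_pos": [-0.001, 0.002, 0.001], "rot": [-0.15, 0, 0], "grip": -1},
  {"delta_pos": [-0.0015, 0.002, 0.001], "rot": [-0.162, -0.002, -0.002], "grip": -1},
  {"delta_pos": [-0.0015, 0.002, 0.0027], "rot": [-0.162, -0.002, -0.002], "grip": -1},
  {"delta_pos": [-0.0015, 0.002, 0.0027], "rot": [-0.162, -0.002, -0.002], "grip": -1},
  {"delta_pos": [-0.0015, 0.002, 0.0027], "rot": [-0.162, -0.002, -0.002], "grip": -0.1},
  {"delta_pos": [-0.0015, 0.002, 0.0027], "rot": [-0.162, -0.002, -0.002], "grip": -0.1},
  {"delta_pos": [-0.0015, 0.002, 0.0027], "rot": [-0.162, -0.002, -0.002], "grip": -0.1},
  {"delta_pos": [-0.0015, 0.002, 0.0027], "rot": [-0.162, -0.002, -0.002], "grip": -0.1},
  {"delta_pos": [-0.0015, 0.002, 0.0027], "rot": [-0.162, -0.002, -0.002], "grip": -0.1},
])

```text
t: 14.08
tcp_pos: [0.5599, 0.0995, 0.0684]
tool_rot: [2.761, -0.08, -0.016]
wrist_force: [0.3, 0.5, 0.8]
opening: 0.448
```

```bash
python3 - <<'E'
from h import *
st(); w=optics.capture("wrist"); flat(w,0,.073); save("w6",w["color"],(200,30,460,330),2)
rowsfor([slot(0,0,d=.007),slot(0,0,d=-.1)])
E
```

```text
t 14.08 tcp [0.5599 0.0995 0.0684] rv [ 2.761 -0.08  -0.016] F [0.3 0.5 0.8] op 0.448 q [ 0.3   0.47  1.99 -0.47  0.88  2.26]
edges 285.0 353.0 302.0 353.0 al,ar -30.0 90.0 view -21.5 flat from up 0.3
[0.0003, -0.0034, -0.0008] [0.242, 0.0, 0.0]
[0.0002, 0.0462, -0.1251] [0.242, 0.0, 0.0]
```

View pics/w6.png

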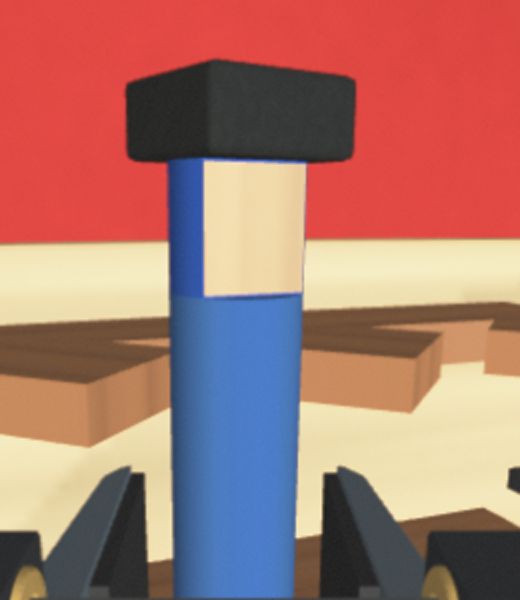

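By the edge fit the flat is within about 1° of up. I'll go upright, retract and check again from above.

move_arm([
  {"delta_pos": [0, -0.001, 0], "rot": [0.07, 0, 0], "grip": -0.1},
  {"delta_pos": [0, -0.002, 0], "rot": [0.14, 0, 0], "grip": -0.1},
  {"delta_pos": [0, -0.0034, -0.001], "rot": [0.21, 0, 0], "grip": -0.1},
  {"delta_pos": [0, -0.0034, -0.001], "rot": [0.242, 0, 0], "grip": -0.1},
  {"delta_pos": [0, -0.0034, -0.001], "rot": [0.242, 0, 0], "grip": -0.1},
  {"delta_pos": [0, 0.012, -0.04], "rot": [0.242, 0, 0], "grip": -0.1},
  {"delta_pos": [0, 0.029, -0.085], "rot": [0.242, 0, 0], "grip": -0.1},
  {"delta_pos": [0, 0.046, -0.125], "rot": [0.242, 0, 0], "grip": -0.1},
  {"delta_pos": [0, 0.064, -0.17], "rot": [0.242, 0, 0], "grip": -0.1},
  {"delta_pos": [0, 0.064, -0.17], "rot": [0.242, 0, 0], "grip": -0.1},
])

```text
t: 14.97
tcp_pos: [0.5635, 0.1031, 0.2208]
tool_rot: [3.139, -0.091, 0.014]
wrist_force: [1.5, 1.0, 2.0]
opening: 0.454
```

```bash
cat >> h.py <<'E'
def leg(c,box,z):
    x0,y0,x1,y1=box; im=c["color"].astype(int); m=np.zeros(im.shape[:2],np.uint8); m[y0:y1,x0:x1]=(im[y0:y1,x0:x1,0]<110)
    n,l,s,ce=cv2.connectedComponentsWithStats(m); i=1+np.argmax(s[1:,4]); rc=cv2.minAreaRect(np.argwhere(l==i)[:,::-1].astype(np.float32)); bp=cv2.boxPoints(rc)
    e=sorted([(np.linalg.norm(bp[j]-bp[(j+1)%4]),tuple((bp[j]+bp[(j+1)%4])/2)) for j in range(4)])[:2]
    E=onz(c,[e[0][1],e[1][1]],z); m=E.mean(0); print("mid",m.round(4),"len",np.linalg.norm(E[0]-E[1]).round(3),"ang",np.arctan2(*(E[0]-E[1])[[1,0]]).round(3)); return m
E
python3 - <<'E'
from h import *
st(); w=optics.capture("wrist"); flat(w,0,.073)
t=optics.capture("top"); leg(t,(398,250,440,350),.02)
Rm=down(-np.pi/2+.035,.22); z=Rm.as_matrix()[:,2]
for d in (-.12,): go(np.array([.4775,-.3065,.017])+z*d,Rm)
E
```

```text
t 14.97 tcp [0.5635 0.1031 0.2208] rv [ 3.139 -0.091  0.014] F [1.5 1.  2. ] op 0.454 q [ 0.14  0.17  2.   -0.    0.97  1.77]
edges 302.0 336.0 306.0 333.0 al,ar -49.9 55.4 view -0.0 flat from up 2.8
mid [ 0.5646 -0.321   0.02  ] len 0.074 ang -0.03
delta_pos [-0.0717, 0.5492, 0.1017] rot [0.1409, -0.0081, -0.0587] rows>= 10.8
```

```bash
python3 - <<'E'
from h import *
t=optics.capture("top"); save("t7",t["color"],(170,190,450,370),2.8)
E
```

```text
(no output)
```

View pics/t7.png

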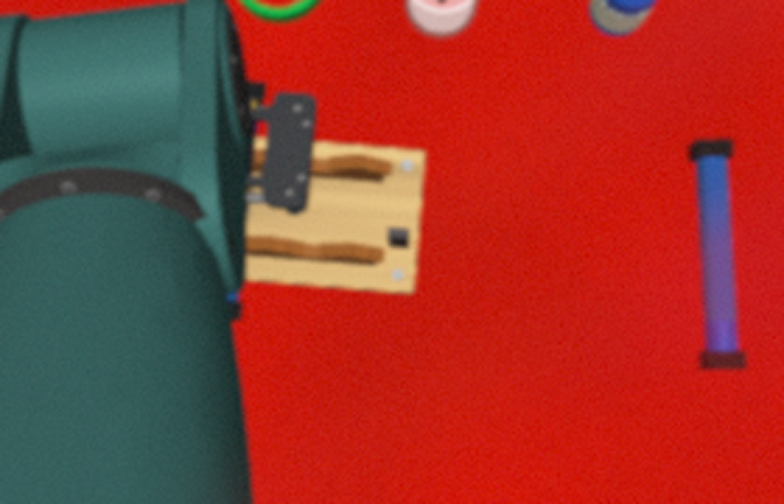

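Leg B has been knocked away from the robot, now (711,141)–(722,368) in the crop. I'll re-measure it.

```bash
python3 - <<'E'
from h import *
t=optics.capture("top")
E=onz(t,[(423.9,240.6),(428.0,321.2)],.02); m=E.mean(0); a=np.arctan2(*(E[0]-E[1])[[1,0]]); print(E,m,a,np.linalg.norm(E[0]-E[1]))
im=t["color"].astype(int); mk=np.zeros(im.shape[:2],np.uint8); mk[225:335,405:445]=((im[...,2]>60)|(im[...,0]<100))[225:335,405:445]
n,l,s,ce=cv2.connectedComponentsWithStats(mk); print(s[1:][s[1:,4]>50])
Rm=down(-np.pi/2+a,.22); z=Rm.as_matrix()[:,2]
go(np.r_[m[:2],.017]+z*-.13,Rm)
E
```

```text
[[ 0.62563594 -0.32253451  0.02      ]
 [ 0.42429436 -0.32652811  0.02      ]] [ 0.52496515 -0.32453131  0.02      ] 0.019832346490348478 0.20138118875862177
[[ 417  240   18   81 1014]]
delta_pos [-0.0093, 0.5706, 0.0866] rot [0.1409, -0.0042, -0.0493] rows>= 11.1
```

move_arm([
  {"delta_pos": [0, 0.05, 0], "rot": [0.014, 0, -0.005], "grip": -0.1},
  {"delta_pos": [0, 0.1, 0], "rot": [0.03, 0, -0.01], "grip": -0.1},
  {"delta_pos": [0, 0.152, 0], "rot": [0.044, 0, -0.015], "grip": -0.1},
  {"delta_pos": [0, 0.204, 0.01], "rot": [0.06, 0, -0.02], "grip": -0.1},
  {"delta_pos": [-0.005, 0.256, 0.02], "rot": [0.075, 0, -0.025], "grip": -0.1},
  {"delta_pos": [-0.005, 0.308, 0.03], "rot": [0.09, 0, -0.03], "grip": -0.1},
  {"delta_pos": [-0.007, 0.36, 0.04], "rot": [0.105, 0, -0.035], "grip": -0.1},
  {"delta_pos": [-0.008, 0.41, 0.05], "rot": [0.12, -0.004, -0.04], "grip": -0.1},
  {"delta_pos": [-0.009, 0.46, 0.06], "rot": [0.141, -0.004, -0.049], "grip": -0.1},
  {"delta_pos": [-0.009, 0.51, 0.07], "rot": [0.141, -0.004, -0.049], "grip": -0.1},
])

```text
t: 16.0
tcp_pos: [0.527, -0.3059, 0.1546]
tool_rot: [-2.918, -0.028, 0.007]
wrist_force: [0.4, 0.8, -0.1]
opening: 0.451
```

```bash
python3 - <<'E'
from h import *
st()
t=optics.capture("top")
im=t["color"].astype(int); mk=np.zeros(im.shape[:2],np.uint8); mk[225:335,405:445]=((im[...,2]>60)|(im[...,0]<100))[225:335,405:445]
n,l,s,ce=cv2.connectedComponentsWithStats(mk); print(s[1:][s[1:,4]>50])
Rm=down(-np.pi/2+.025,.22); z=Rm.as_matrix()[:,2]; c=np.array([.525,-.3245,.017])
go(c+z*-.06,Rm); go(c+z*.006,Rm)
E
```

```text
t 16.0 tcp [ 0.527  -0.3059  0.1546] rv [-2.918 -0.028  0.007] F [ 0.4  0.8 -0.1] op 0.451 q [-0.64  0.37  1.88  0.2   1.04  0.79]
[[ 414  240   31   81 1625]
 [ 431  310   14   25  194]]
delta_pos [-0.0019, 0.0532, 0.0878] rot [-0.0004, 0.0007, -0.0057] rows>= 2.0
delta_pos [-0.0018, 0.0532, 0.1703] rot [-0.0004, 0.0007, -0.0057] rows>= 3.4
```

move_arm([
  {"delta_pos": [-0.001, 0.025, 0.02], "rot": [0, 0, -0.005], "grip": -0.1},
  {"delta_pos": [-0.002, 0.05, 0.04], "rot": [0, 0, -0.005], "grip": -0.1},
  {"delta_pos": [-0.002, 0.053, 0.065], "rot": [0, 0, -0.005], "grip": -0.1},
  {"delta_pos": [-0.002, 0.053, 0.085], "rot": [0, 0, -0.005], "grip": -0.1},
  {"delta_pos": [-0.002, 0.053, 0.085], "rot": [0, 0, -0.005], "grip": -0.1},
  {"delta_pos": [-0.002, 0.053, 0.085], "rot": [0, 0, -0.005], "grip": -0.1},
  {"delta_pos": [-0.002, 0.053, 0.085], "rot": [0, 0, -0.005], "grip": -0.1},
  {"delta_pos": [-0.002, 0.053, 0.085], "rot": [0, 0, -0.005], "grip": -0.1},
  {"delta_pos": [-0.002, 0.053, 0.085], "rot": [0, 0, -0.005], "grip": -0.1},
  {"delta_pos": [-0.002, 0.053, 0.085], "rot": [0, 0, -0.005], "grip": -0.1},
])

```text
t: 16.88
tcp_pos: [0.5256, -0.3382, 0.0786]
tool_rot: [-2.922, -0.035, 0.005]
wrist_force: [0.1, 0.8, -0.5]
opening: 0.45
```

```bash
python3 - <<'E'
from h import *
st()
w=optics.capture("wrist"); im=w["color"].astype(int)
pts=[]
for v in (180,210,240):
    b=np.where(im[v,200:440,2]>im[v,200:440,0]+40)[0]+200; pts.append(((b.min()+b.max()+1)/2,v)); print(v,b.min(),b.max())
P=onz(w,pts,.017);print(P.round(4))
# far foot end: dark rows at leg column
u=int(pts[0][0]); col=im[:,u]; print([v for v in range(0,200) if col[v].max()<70][:1],[v for v in range(0,200) if col[v].max()<70][-1:])
Rm=down(-np.pi/2+.025,.22); z=Rm.as_matrix()[:,2]; c=np.array([.525,-.3245,.017]); go(c+z*.006,Rm)
E
```

```text
t 16.88 tcp [ 0.5256 -0.3382  0.0786] rv [-2.922 -0.035  0.005] F [ 0.1  0.8 -0.5] op 0.45 q [-0.68  0.5   1.86  0.21  0.93  0.73]
180 294 339
210 295 338
240 296 338
[[ 0.5727 -0.3247  0.017 ]
 [ 0.5545 -0.3252  0.017 ]
 [ 0.5356 -0.3259  0.017 ]]
[84] [112]
delta_pos [-0.0003, 0.0002, 0.0862] rot [0.0001, 0.0002, -0.0005] rows>= 1.7
```

move_arm([
  {"delta_pos": [0, 0.002, 0.03], "rot": [0, 0, -0.005], "grip": -0.1},
  {"delta_pos": [0, 0.002, 0.06], "rot": [0, 0, -0.005], "grip": -0.1},
  {"delta_pos": [0, 0.002, 0.08], "rot": [0, 0, -0.005], "grip": -0.1},
  {"delta_pos": [0, 0.002, 0.0855], "rot": [0, 0, -0.005], "grip": -0.1},
  {"delta_pos": [0, 0.002, 0.0855], "rot": [0, 0, -0.005], "grip": -0.1},
  {"delta_pos": [0, 0.002, 0.0855], "rot": [0, 0, -0.005], "grip": -1},
  {"delta_pos": [0, 0.002, 0.0855], "rot": [0, 0, -0.005], "grip": -1},
  {"delta_pos": [0, 0.002, 0.0855], "rot": [0, 0, -0.005], "grip": -1},
  {"delta_pos": [0, 0.002, 0.0855], "rot": [0, 0, -0.005], "grip": -1},
  {"delta_pos": [0, 0.002, 0.0855], "rot": [0, 0, -0.005], "grip": -1},
], squeeze=50)

```text
t: 17.77
tcp_pos: [0.5259, -0.3254, 0.0126]
tool_rot: [-2.922, -0.047, 0.001]
wrist_force: [-0.3, 1.2, 8.3]
opening: 0.299
```

```bash
python3 - <<'E'
from h import *
st()
go(*slot(-.07,-.49,d=.007,up=.1))
E
```

```text
t 17.77 tcp [ 0.5259 -0.3254  0.0126] rv [-2.922e+00 -4.700e-02  1.000e-03] F [-0.3  1.2  8.3] op 0.299 q [-0.67  0.6   1.88  0.23  0.82  0.7 ]
delta_pos [0.0522, -0.4735, -0.0945] rot [-0.4511, -0.0095, 0.0575] rows>= 9.3
```

move_arm([
  {"delta_pos": [0, 0, -0.02], "rot": [0, 0, 0], "grip": -1},
  {"delta_pos": [0, 0, -0.06], "rot": [0, 0, 0], "grip": -1},
  {"delta_pos": [0, 0, -0.1], "rot": [0, 0, 0], "grip": -1},
  {"delta_pos": [0, 0, -0.15], "rot": [0, 0, 0], "grip": -1},
  {"delta_pos": [0, -0.03, -0.19], "rot": [0, 0, 0], "grip": -1},
  {"delta_pos": [0.005, -0.075, -0.2], "rot": [0, 0, 0], "grip": -1},
  {"delta_pos": [0.01, -0.125, -0.19], "rot": [-0.05, 0, 0.01], "grip": -1},
  {"delta_pos": [0.015, -0.175, -0.17], "rot": [-0.11, 0, 0.015], "grip": -1},
  {"delta_pos": [0.02, -0.225, -0.16], "rot": [-0.17, 0, 0.02], "grip": -1},
  {"delta_pos": [0.025, -0.275, -0.15], "rot": [-0.23, -0.003, 0.025], "grip": -1},
])

```text
t: 18.6
tcp_pos: [0.5388, -0.1403, 0.1784]
tool_rot: [3.006, -0.011, -0.002]
wrist_force: [0.9, -1.0, -1.0]
opening: 0.299
```

```bash
python3 - <<'E'
from h import *
st()
go(*slot(-.07,-.49,d=.0045,up=.1));
E
```

```text
t 18.6 tcp [ 0.5388 -0.1403  0.1784] rv [ 3.006e+00 -1.100e-02 -2.000e-03] F [ 0.9 -1.  -1. ] op 0.299 q [-0.23  0.2   2.06 -0.17  0.86  1.46]
delta_pos [0.0201, -0.2127, -0.0197] rot [-0.2257, -0.0094, 0.0311] rows>= 4.1
```

move_arm([
  {"delta_pos": [0.004, -0.045, -0.02], "rot": [-0.05, 0, 0.006], "grip": -1},
  {"delta_pos": [0.008, -0.09, -0.02], "rot": [-0.1, 0, 0.012], "grip": -1},
  {"delta_pos": [0.012, -0.135, -0.02], "rot": [-0.15, -0.003, 0.018], "grip": -1},
  {"delta_pos": [0.016, -0.175, -0.02], "rot": [-0.19, -0.006, 0.024], "grip": -1},
  {"delta_pos": [0.02, -0.213, -0.02], "rot": [-0.226, -0.009, 0.031], "grip": -1},
  {"delta_pos": [0.02, -0.213, -0.02], "rot": [-0.226, -0.009, 0.031], "grip": -1},
  {"delta_pos": [0.02, -0.213, -0.02], "rot": [-0.226, -0.009, 0.031], "grip": -1},
  {"delta_pos": [0.02, -0.213, -0.02], "rot": [-0.226, -0.009, 0.031], "grip": -1},
  {"delta_pos": [0.02, -0.213, -0.02], "rot": [-0.226, -0.009, 0.031], "grip": -1},
  {"delta_pos": [0.02, -0.213, -0.02], "rot": [-0.226, -0.009, 0.031], "grip": -1},
])

```text
t: 19.43
tcp_pos: [0.5561, 0.0292, 0.1717]
tool_rot: [2.651, -0.079, -0.018]
wrist_force: [-0.6, 0.6, -1.5]
opening: 0.294
```

```bash
python3 - <<'E'
from h import *
st()
go(*slot(-.07,-.49,d=.0045,up=0))
t=optics.capture("top"); save("t8",t["color"],(170,190,370,330),4)
E
```

```text
t 19.43 tcp [0.5561 0.0292 0.1717] rv [ 2.651 -0.079 -0.018] F [-0.6  0.6 -1.5] op 0.294 q [ 0.23  0.3   2.   -0.55  1.06  2.19]
delta_pos [-0.0001, -0.0604, 0.1104] rot [-0.0, -0.0002, -0.0012] rows>= 2.4
```

View pics/t8.png

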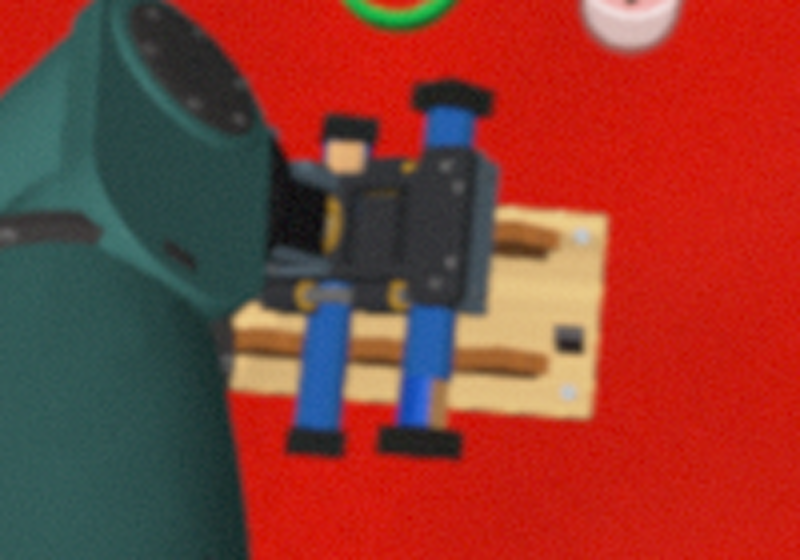

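Leg A sits in slot b with its flat showing at (346,155). Leg B hangs over slot c with its flat at the near end (438,402), facing right. Checking the centring of both.

```bash
python3 - <<'E'
from h import *
t=optics.capture("top")
for uv,z in(([(283.75,210),(275,304.5)],.178),([(257.5,218.75),(249,304.25)],.078)):
    E=onz(t,uv,z); m=E.mean(0); print(m.round(4),"jig xy",((m[:2]-JO)@XH).round(4),((m[:2]-JO)@YH).round(4),np.linalg.norm(E[0]-E[1]).round(4))
E
```

```text
[0.5561 0.0295 0.178 ] jig xy 0.0001 -0.0729 0.2067
[0.5593 0.1002 0.078 ] jig xy -0.0009 -0.0021 0.206
```

Both are centred within about 1 mm. I'll lower leg B, then let go.

move_arm([
  {"delta_pos": [0, -0.015, 0.028], "rot": [0, 0, 0], "grip": -1},
  {"delta_pos": [0, -0.03, 0.056], "rot": [0, 0, 0], "grip": -1},
  {"delta_pos": [0, -0.045, 0.082], "rot": [0, 0, 0], "grip": -1},
  {"delta_pos": [0, -0.055, 0.1], "rot": [0, 0, 0], "grip": -1},
  {"delta_pos": [0, -0.0595, 0.109], "rot": [0, 0, 0], "grip": -1},
  {"delta_pos": [0, -0.0595, 0.109], "rot": [0, 0, 0], "grip": -1},
  {"delta_pos": [0, -0.0595, 0.109], "rot": [0, 0, 0], "grip": -0.1},
  {"delta_pos": [0, -0.0595, 0.109], "rot": [0, 0, 0], "grip": -0.1},
  {"delta_pos": [0, -0.0595, 0.109], "rot": [0, 0, 0], "grip": -0.1},
  {"delta_pos": [0, -0.0595, 0.109], "rot": [0, 0, 0], "grip": -0.1},
])

```text
t: 20.37
tcp_pos: [0.5566, 0.0303, 0.0729]
tool_rot: [2.651, -0.08, -0.017]
wrist_force: [0.4, -0.4, -0.5]
opening: 0.449
```

```bash
python3 - <<'E'
from h import *
st(); rowsfor([slot(-.07,p,d=.006) for p in(-.25,0,.2,.38)])
E
```

```text
t 20.37 tcp [0.5566 0.0303 0.0729] rv [ 2.651 -0.08  -0.017] F [ 0.4 -0.4 -0.5] op 0.449 q [ 0.23  0.46  2.02 -0.61  0.91  2.3 ]
[-0.0006, -0.0029, 0.0038] [0.153, -0.001, -0.001]
[-0.0006, -0.0046, 0.0031] [0.312, -0.001, -0.001]
[-0.0006, -0.0059, 0.0023] [0.439, -0.001, -0.001]
[-0.0007, -0.0068, 0.0013] [0.554, -0.001, -0.001]
```

Leg B's flat is at the robot-side end, hidden from the wrist camera. I'll retract and turn the gripper half a turn so the camera sees that end.

```bash
python3 - <<'E'
from h import *
rowsfor([slot(-.07,-.49,d=-.05),slot(-.07,-.49,d=-.1),slot(-.07,-.25,d=-.12),slot(-.07,-.0,d=-.12)]+[slot(-.07,0,d=-.12,yawoff=y) for y in (.12,.24,.36,.48,.6,.7)])
E
```

```text
[-0.0006, -0.0011, -0.066] [-0.0, -0.001, -0.002]
[-0.0005, -0.0011, -0.1285] [-0.0, -0.001, -0.002]
[-0.0004, 0.0345, -0.1492] [0.153, -0.001, -0.001]
[-0.0003, 0.0695, -0.1359] [0.312, -0.001, -0.001]
[-0.0003, 0.0695, -0.1359] [0.312, 0.018, -0.076]
[-0.0003, 0.0695, -0.1359] [0.31, 0.036, -0.151]
[-0.0003, 0.0695, -0.1359] [0.309, 0.055, -0.226]
[-0.0003, 0.0695, -0.1359] [0.306, 0.074, -0.301]
[-0.0003, 0.0695, -0.1359] [0.303, 0.093, -0.376]
[-0.0003, 0.0695, -0.1359] [0.299, 0.108, -0.438]
```

move_arm([
  {"delta_pos": [-0.0005, -0.001, -0.045], "rot": [0, 0, 0], "grip": -0.1},
  {"delta_pos": [-0.0005, -0.001, -0.09], "rot": [0, 0, 0], "grip": -0.1},
  {"delta_pos": [-0.0005, -0.001, -0.1285], "rot": [0, 0, 0], "grip": -0.1},
  {"delta_pos": [0, 0.02, -0.145], "rot": [0.08, 0, 0], "grip": -0.1},
  {"delta_pos": [0, 0.0345, -0.149], "rot": [0.153, 0, 0], "grip": -0.1},
  {"delta_pos": [0, 0.053, -0.145], "rot": [0.23, 0, 0], "grip": -0.1},
  {"delta_pos": [0, 0.0695, -0.136], "rot": [0.312, 0, 0], "grip": -0.1},
  {"delta_pos": [0, 0.0695, -0.136], "rot": [0.312, 0.018, -0.076], "grip": -0.1},
  {"delta_pos": [0, 0.0695, -0.136], "rot": [0.31, 0.036, -0.151], "grip": -0.1},
  {"delta_pos": [0, 0.0695, -0.136], "rot": [0.309, 0.055, -0.226], "grip": -0.1},
])

```text
t: 21.2
tcp_pos: [0.5565, 0.0313, 0.1957]
tool_rot: [-3.104, -0.479, -0.001]
wrist_force: [0.2, 0.9, 0.0]
opening: 0.449
```

move_arm([
  {"delta_pos": [0, 0, 0], "rot": [0, 0, -0.07], "grip": -0.1},
  {"delta_pos": [0, 0, 0], "rot": [0, 0, -0.14], "grip": -0.1},
  {"delta_pos": [0, 0, 0], "rot": [0, 0, -0.21], "grip": -0.1},
  {"delta_pos": [0, 0, 0], "rot": [0, 0, -0.28], "grip": -0.1},
  {"delta_pos": [0, 0, 0], "rot": [0, 0, -0.35], "grip": -0.1},
  {"delta_pos": [0, 0, 0], "rot": [0, 0, -0.42], "grip": -0.1},
  {"delta_pos": [0, 0, 0], "rot": [0, 0, -0.49], "grip": -0.1},
  {"delta_pos": [0, 0, 0], "rot": [0, 0, -0.56], "grip": -0.1},
  {"delta_pos": [0, 0, 0], "rot": [0, 0, -0.63], "grip": -0.1},
  {"delta_pos": [0, 0, 0], "rot": [0, 0, -0.7], "grip": -0.1},
])

```text
t: 22.03
tcp_pos: [0.5565, 0.0313, 0.1961]
tool_rot: [2.391, 2.037, 0.002]
wrist_force: [1.4, 0.2, 0.4]
opening: 0.453
```

move_arm([
  {"delta_pos": [0, 0, 0], "rot": [0, 0, -0.07], "grip": -0.1},
  {"delta_pos": [0, 0, 0], "rot": [0, 0, -0.14], "grip": -0.1},
  {"delta_pos": [0, 0, 0], "rot": [0, 0, -0.21], "grip": -0.1},
  {"delta_pos": [0, 0, 0], "rot": [0, 0, -0.28], "grip": -0.1},
  {"delta_pos": [0, 0, 0], "rot": [0, 0, -0.35], "grip": -0.1},
  {"delta_pos": [0, 0, 0], "rot": [0, 0, -0.42], "grip": -0.1},
  {"delta_pos": [0, 0, 0], "rot": [0, 0, -0.49], "grip": -0.1},
  {"delta_pos": [0, 0, 0], "rot": [0, 0, -0.56], "grip": -0.1},
  {"delta_pos": [0, 0, 0], "rot": [0, 0, -0.63], "grip": -0.1},
  {"delta_pos": [0, 0, 0], "rot": [0, 0, -0.7], "grip": -0.1},
])

```text
t: 22.87
tcp_pos: [0.5565, 0.0312, 0.1965]
tool_rot: [0.966, 2.988, 0.002]
wrist_force: [-0.6, -0.4, 0.2]
opening: 0.45
```

```bash
python3 - <<'E'
from h import *
st(); ph=-.38
rowsfor([slot(-.07,p,d=d,flip=1) for p,d in((0,-.12),(-.15,-.12),(ph,-.12),(ph,-.06),(ph,.006))])
E
```

```text
t 22.87 tcp [0.5565 0.0312 0.1965] rv [9.660e-01 2.988e+00 2.000e-03] F [-0.6 -0.4  0.2] op 0.45 q [ 0.01  0.18  2.03  0.    0.93 -0.93]
[0.0012, 0.001, 0.0019] [0.001, 0.001, -0.361]
[-0.0109, -0.0179, 0.0035] [-0.092, 0.028, -0.36]
[-0.0287, -0.046, 0.0125] [-0.235, 0.07, -0.357]
[-0.0137, -0.0226, 0.0822] [-0.235, 0.07, -0.357]
[0.0028, 0.0031, 0.1588] [-0.235, 0.07, -0.357]
```

move_arm([
  {"delta_pos": [0, 0, 0.002], "rot": [0, 0, -0.07], "grip": -0.1},
  {"delta_pos": [0, 0, 0.002], "rot": [0, 0, -0.14], "grip": -0.1},
  {"delta_pos": [0, 0, 0.002], "rot": [0, 0, -0.21], "grip": -0.1},
  {"delta_pos": [0, 0, 0.002], "rot": [0, 0, -0.28], "grip": -0.1},
  {"delta_pos": [0.001, 0.001, 0.002], "rot": [0, 0, -0.36], "grip": -0.1},
  {"delta_pos": [-0.01, -0.016, 0.004], "rot": [-0.08, 0.024, -0.36], "grip": -0.1},
  {"delta_pos": [-0.02, -0.032, 0.008], "rot": [-0.16, 0.048, -0.358], "grip": -0.1},
  {"delta_pos": [-0.0287, -0.046, 0.0125], "rot": [-0.235, 0.07, -0.357], "grip": -0.1},
  {"delta_pos": [-0.0287, -0.046, 0.0125], "rot": [-0.235, 0.07, -0.357], "grip": -0.1},
  {"delta_pos": [-0.0287, -0.046, 0.0125], "rot": [-0.235, 0.07, -0.357], "grip": -0.1},
])

```text
t: 23.7
tcp_pos: [0.5533, -0.0139, 0.1862]
tool_rot: [0.094, 3.073, 0.592]
wrist_force: [-0.2, -0.2, -0.2]
opening: 0.45
```

```bash
python3 - <<'E'
from h import *
st(); w=optics.capture("wrist"); save("w9",w["color"])
print(proj(w,[np.r_[JO-YH*.07-XH*.073,.075]]))
flat(w,-.07,-.073)
rowsfor([slot(-.07,p,d=d,flip=1) for p,d in((-.38,-.06),(-.38,.006))])
E
```

```text
t 23.7 tcp [ 0.5533 -0.0139  0.1862] rv [0.094 3.073 0.592] F [-0.2 -0.2 -0.2] op 0.45 q [-0.25  0.22  2.04  0.45  1.   -2.03]
[[320.51961924 135.89177159]]
edges 300.0 339.0 300.0 321.0 al,ar -90.0 4.4 view 22.3 flat from up 69.7
[-0.0001, 0.001, 0.0754] [-0.0, -0.0, -0.001]
[-0.0002, 0.0011, 0.1579] [-0.0, -0.0, -0.001]
```

View pics/w9.png

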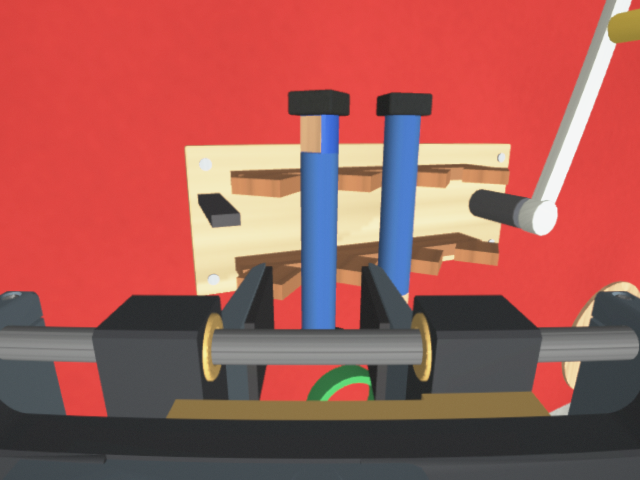

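Here -y is to the left. The wood edge at column 321 puts leg B's flat about 70° from up, so it'll take two rolling grips. Descending.

move_arm([
  {"delta_pos": [0, 0.001, 0.04], "rot": [0, 0, 0], "grip": -0.1},
  {"delta_pos": [0, 0.001, 0.08], "rot": [0, 0, 0], "grip": -0.1},
  {"delta_pos": [0, 0.001, 0.12], "rot": [0, 0, 0], "grip": -0.1},
  {"delta_pos": [0, 0.001, 0.15], "rot": [0, 0, 0], "grip": -0.1},
  {"delta_pos": [0, 0.001, 0.158], "rot": [0, 0, 0], "grip": -0.1},
  {"delta_pos": [0, 0.001, 0.158], "rot": [0, 0, 0], "grip": -1},
  {"delta_pos": [0, 0.001, 0.158], "rot": [0, 0, 0], "grip": -1},
  {"delta_pos": [0, 0.001, 0.158], "rot": [0, 0, 0], "grip": -1},
  {"delta_pos": [0, 0.001, 0.158], "rot": [0, 0, 0], "grip": -1},
  {"delta_pos": [0, 0.001, 0.158], "rot": [0, 0, 0], "grip": -1},
], squeeze=40)

```text
t: 24.58
tcp_pos: [0.5569, 0.0342, 0.0705]
tool_rot: [0.092, 3.072, 0.589]
wrist_force: [0.6, -0.6, 0.9]
opening: 0.303
```

```bash
python3 - <<'E'
from h import *
s=st(); z=R.from_rotvec(s["tool_rot"]).as_matrix()[:,2]
print("axis in gripper plane d est", ((s["tcp_pos"]-np.r_[JO-YH*.07,.075])@z).round(4))
rowsfor([slot(-.07,p,d=.006,up=.0015,flip=1) for p in(-.38,-.27,-.16,-.05,.06,.17,.28,.39,.43)]+[slot(-.07,.43,d=.006,flip=1)])
E
```

```text
t 24.58 tcp [0.5569 0.0342 0.0705] rv [0.092 3.072 0.589] F [ 0.6 -0.6  0.9] op 0.303 q [-0.16  0.41  2.08  0.55  0.78 -2.09]
axis in gripper plane d est 0.0049
[0.0007, 0.0007, -0.0003] [-0.001, 0.001, -0.001]
[0.0007, -0.0001, -0.0004] [0.069, 0.001, -0.001]
[0.0007, -0.001, -0.0005] [0.139, 0.001, -0.001]
[0.0007, -0.0018, -0.0007] [0.209, 0.001, -0.001]
[0.0007, -0.0025, -0.001] [0.279, 0.001, -0.001]
[0.0007, -0.0032, -0.0014] [0.35, 0.001, -0.001]
[0.0007, -0.0039, -0.0019] [0.42, 0.001, -0.001]
[0.0007, -0.0045, -0.0024] [0.49, 0.0, -0.001]
[0.0007, -0.0048, -0.0026] [0.515, 0.0, -0.001]
[0.0007, -0.0054, -0.0009] [0.515, 0.0, -0.001]
```

move_arm([
  {"delta_pos": [0, 0.0005, -0.001], "rot": [0, 0, 0], "grip": -1},
  {"delta_pos": [0, 0, -0.001], "rot": [0.069, 0, 0], "grip": -1},
  {"delta_pos": [0, -0.001, -0.001], "rot": [0.139, 0, 0], "grip": -1},
  {"delta_pos": [0, -0.0018, -0.001], "rot": [0.209, 0, 0], "grip": -1},
  {"delta_pos": [0, -0.0025, -0.001], "rot": [0.279, 0, 0], "grip": -1},
  {"delta_pos": [0, -0.0032, -0.0014], "rot": [0.35, 0, 0], "grip": -1},
  {"delta_pos": [0, -0.0039, -0.0019], "rot": [0.42, 0, 0], "grip": -1},
  {"delta_pos": [0, -0.0045, -0.0024], "rot": [0.49, 0, 0], "grip": -1},
  {"delta_pos": [0, -0.0048, -0.0026], "rot": [0.515, 0, 0], "grip": -1},
  {"delta_pos": [0, -0.0054, -0.0012], "rot": [0.515, 0, 0], "grip": -1},
])

```text
t: 25.42
tcp_pos: [0.5571, 0.0306, 0.0705]
tool_rot: [-0.089, -3.056, 0.673]
wrist_force: [-4.9, -2.0, 20.8]
opening: 0.299
```

```bash
python3 - <<'E'
from h import *
s=st(); w=optics.capture("wrist"); flat(w,-.07,-.073)
rowsfor([slot(-.07,.43,d=.006,flip=1)]+[slot(-.07,p,d=.006,flip=1) for p in(.3,.15,0)])
E
```

```text
t 25.42 tcp [0.5571 0.0306 0.0705] rv [-0.089 -3.056  0.673] F [-4.9 -2.  20.8] op 0.299 q [ 0.21  0.45  2.02 -0.56  0.87 -0.89]
edges 283.0 350.0 283.0 320.0 al,ar -90.0 6.0 view -24.7 flat from up 21.1
[0.0013, -0.0001, 0.0014] [-0.001, 0.0, -0.001]
[0.0013, 0.0009, 0.0013] [-0.083, 0.0, -0.001]
[0.0013, 0.002, 0.0011] [-0.179, 0.001, -0.001]
[0.0013, 0.003, 0.0007] [-0.274, 0.001, -0.001]
```

move_arm([
  {"delta_pos": [0, 0, 0], "rot": [0, 0, 0], "grip": -0.1},
  {"delta_pos": [0, 0, 0], "rot": [0, 0, 0], "grip": -0.1},
  {"delta_pos": [0, 0, 0], "rot": [0, 0, 0], "grip": -0.1},
  {"delta_pos": [0, 0, 0], "rot": [0, 0, 0], "grip": -0.1},
  {"delta_pos": [0, 0.001, 0.0005], "rot": [-0.07, 0, 0], "grip": -0.1},
  {"delta_pos": [0, 0.0015, 0.0005], "rot": [-0.14, 0, 0], "grip": -0.1},
  {"delta_pos": [0, 0.0025, 0.0005], "rot": [-0.2, 0, 0], "grip": -0.1},
  {"delta_pos": [0, 0.003, 0.0005], "rot": [-0.25, 0, 0], "grip": -0.1},
  {"delta_pos": [0, 0.003, 0.0005], "rot": [-0.25, 0, 0], "grip": -0.1},
  {"delta_pos": [0, 0.003, 0.0005], "rot": [-0.25, 0, 0], "grip": -0.1},
])

```text
t: 26.3
tcp_pos: [0.5572, 0.0313, 0.0693]
tool_rot: [-0.096, -3.139, 0.063]
wrist_force: [-0.6, 0.1, 0.2]
opening: 0.446
```

```bash
python3 - <<'E'
from h import *
s=st(); w=optics.capture("wrist"); flat(w,-.07,-.073)
rowsfor([slot(-.07,p,d=.006,up=.001,flip=1) for p in(.04,.14,.24,.34,.41)])
E
```

```text
t 26.3 tcp [0.5572 0.0313 0.0693] rv [-0.096 -3.139  0.063] F [-0.6  0.1  0.2] op 0.446 q [ 0.03  0.38  2.07 -0.06  0.7  -1.43]
edges 285.0 353.0 285.0 336.0 al,ar -90.0 30.0 view -1.7 flat from up 20.1
[0.0012, 0.0003, -0.0011] [-0.0, 0.001, -0.001]
[0.0012, -0.0005, -0.0011] [0.063, 0.0, -0.001]
[0.0012, -0.0012, -0.0012] [0.127, 0.0, -0.001]
[0.0012, -0.0019, -0.0014] [0.191, 0.0, -0.001]
[0.0012, -0.0024, -0.0016] [0.235, 0.0, -0.001]
```

move_arm([
  {"delta_pos": [0, 0, 0], "rot": [0, 0, 0], "grip": -1},
  {"delta_pos": [0, 0, 0], "rot": [0, 0, 0], "grip": -1},
  {"delta_pos": [0, 0, 0], "rot": [0, 0, 0], "grip": -1},
  {"delta_pos": [0, 0, 0], "rot": [0, 0, 0], "grip": -1},
  {"delta_pos": [0, 0, -0.0015], "rot": [0, 0, 0], "grip": -1},
  {"delta_pos": [0, -0.0005, -0.0015], "rot": [0.063, 0, 0], "grip": -1},
  {"delta_pos": [0, -0.0012, -0.0015], "rot": [0.127, 0, 0], "grip": -1},
  {"delta_pos": [0, -0.0019, -0.0017], "rot": [0.191, 0, 0], "grip": -1},
  {"delta_pos": [0, -0.0024, -0.0019], "rot": [0.228, 0, 0], "grip": -1},
  {"delta_pos": [0, -0.0024, -0.0014], "rot": [0.228, 0, 0], "grip": -1},
])

```text
t: 27.18
tcp_pos: [0.5573, 0.0311, 0.0704]
tool_rot: [-0.088, -3.066, 0.627]
wrist_force: [-2.5, -5.8, 13.4]
opening: 0.298
```

move_arm([
  {"delta_pos": [0, 0, 0], "rot": [0, 0, 0], "grip": -0.1},
  {"delta_pos": [0, 0, 0], "rot": [0, 0, 0], "grip": -0.1},
  {"delta_pos": [0, 0, 0], "rot": [0, 0, 0], "grip": -0.1},
  {"delta_pos": [0, 0, 0], "rot": [0, 0, 0], "grip": -0.1},
  {"delta_pos": [0, 0.001, 0.001], "rot": [-0.06, 0, 0], "grip": -0.1},
  {"delta_pos": [0, 0.0015, 0.001], "rot": [-0.12, 0, 0], "grip": -0.1},
  {"delta_pos": [0, 0.0025, 0.001], "rot": [-0.19, 0, 0], "grip": -0.1},
  {"delta_pos": [0, 0.003, 0.001], "rot": [-0.25, 0, 0], "grip": -0.1},
  {"delta_pos": [0, 0.003, 0.001], "rot": [-0.25, 0, 0], "grip": -0.1},
  {"delta_pos": [0, 0.003, 0.001], "rot": [-0.25, 0, 0], "grip": -0.1},
])

```text
t: 28.02
tcp_pos: [0.5574, 0.0316, 0.0689]
tool_rot: [0.094, 3.14, -0.019]
wrist_force: [-0.4, -0.1, 0.4]
opening: 0.448
```

```bash
python3 - <<'E'
from h import *
s=st(); w=optics.capture("wrist"); flat(w,-.07,-.073)
rowsfor([slot(-.07,0,d=.006,flip=1)])
E
```

```text
t 28.02 tcp [0.5574 0.0316 0.0689] rv [ 0.094  3.14  -0.019] F [-0.4 -0.1  0.4] op 0.448 q [ 0.02  0.38  2.07 -0.02  0.69 -1.48]
edges 286.0 353.0 289.0 344.0 al,ar -65.6 47.0 view -0.2 flat from up 9.1
[0.0014, 0.0002, -0.0003] [-0.008, 0.0, -0.0]
```

```bash
python3 - <<'E'
from h import *
w=optics.capture("wrist"); v=int(proj(w,[np.r_[JO-YH*.07-XH*.073,.075]])[0,1])
row=w["color"][v-8:v+9,275:365].astype(int).mean(0).round().astype(int)
for i in list(range(6,22))+list(range(62,84)): print(275+i,row[i].tolist(),end=" ")
E
```

```text
281 [227, 73, 68] 282 [223, 73, 70] 283 [173, 68, 86] 284 [94, 70, 125] 285 [51, 74, 140] 286 [73, 91, 151] 287 [170, 163, 184] 288 [237, 215, 182] 289 [243, 223, 178] 290 [243, 223, 178] 291 [243, 223, 178] 292 [243, 224, 178] 293 [244, 224, 179] 294 [244, 225, 179] 295 [244, 225, 179] 296 [244, 225, 179] 337 [235, 208, 161] 338 [235, 207, 161] 339 [235, 208, 162] 340 [236, 210, 163] 341 [235, 208, 166] 342 [203, 183, 180] 343 [95, 116, 193] 344 [54, 90, 175] 345 [52, 87, 170] 346 [52, 87, 168] 347 [51, 85, 165] 348 [49, 82, 157] 349 [47, 79, 150] 350 [49, 74, 140] 351 [92, 68, 121] 352 [183, 68, 82] 353 [227, 74, 70] 354 [230, 75, 70] 355 [230, 75, 70] 356 [231, 75, 71] 357 [231, 75, 70] 358 [231, 75, 70]
```

Leg B's flat is still about 8° off, because it slipped while pressed into the V. I'll repeat the small roll with the leg lifted about 3 mm clear.

move_arm([
  {"delta_pos": [0, 0, 0], "rot": [0, 0, 0], "grip": -1},
  {"delta_pos": [0, 0, 0], "rot": [0, 0, 0], "grip": -1},
  {"delta_pos": [0, 0, 0], "rot": [0, 0, 0], "grip": -1},
  {"delta_pos": [0, 0, 0], "rot": [0, 0, 0], "grip": -1},
  {"delta_pos": [0, 0, -0.005], "rot": [0, 0, 0], "grip": -1},
  {"delta_pos": [0, 0, -0.005], "rot": [0.045, 0, 0], "grip": -1},
  {"delta_pos": [0, -0.0005, -0.005], "rot": [0.09, 0, 0], "grip": -1},
  {"delta_pos": [0, -0.0008, -0.005], "rot": [0.09, 0, 0], "grip": -1},
  {"delta_pos": [0, -0.001, -0.002], "rot": [0.09, 0, 0], "grip": -1},
  {"delta_pos": [0, -0.001, -0.0005], "rot": [0.09, 0, 0], "grip": -1},
], squeeze=50)

```text
t: 28.95
tcp_pos: [0.5576, 0.0322, 0.0694]
tool_rot: [-0.088, -3.127, 0.24]
wrist_force: [-3.7, -4.5, 17.3]
opening: 0.296
```

move_arm([
  {"delta_pos": [0, 0, 0], "rot": [0, 0, 0], "grip": -0.1},
  {"delta_pos": [0, 0, 0], "rot": [0, 0, 0], "grip": -0.1},
  {"delta_pos": [0, 0, 0], "rot": [0, 0, 0], "grip": -0.1},
  {"delta_pos": [0, 0, 0], "rot": [0, 0, 0], "grip": -0.1},
  {"delta_pos": [0, 0.0005, 0], "rot": [-0.045, 0, 0], "grip": -0.1},
  {"delta_pos": [0, 0.001, 0], "rot": [-0.09, 0, 0], "grip": -0.1},
  {"delta_pos": [0, 0.001, 0], "rot": [-0.09, 0, 0], "grip": -0.1},
  {"delta_pos": [0, 0.001, 0], "rot": [-0.09, 0, 0], "grip": -0.1},
  {"delta_pos": [0, 0.001, 0], "rot": [-0.09, 0, 0], "grip": -0.1},
  {"delta_pos": [0, 0.001, 0], "rot": [-0.09, 0, 0], "grip": -0.1},
])

```text
t: 29.78
tcp_pos: [0.5576, 0.0332, 0.0693]
tool_rot: [0.088, 3.14, -0.02]
wrist_force: [-0.0, 0.6, -1.0]
opening: 0.451
```

```bash
cat >> h.py <<'E'
def flat2(w,j,jx):
    "sub-pixel version, flat nearly facing the camera"
    a=np.r_[JO+YH*j+XH*jx,.075]; E=np.array(w["extrinsics"]); u,v=proj(w,[a])[0]; u,v=int(u),int(v)
    row=w["color"][v-6:v+7].astype(float).mean(0); wd=row[:,0]-row[:,2]; wmask=(wd>20)&(row[:,1]>140)
    c=u
    def cross(s,x,step,lev,up):
        while (s[x]>lev)!=up: x+=step
        return x-step*(s[x]-lev)/(s[x]-s[x-step]) if s[x]!=s[x-step] else x
    G=row[:,1]
    wr=cross(G,u,1,150,False); wl=cross(G,u,-1,150,False)
    b=lambda x:x
    Rr=cross(row[:,0],int(wr)+2,1,140,True); L=cross(row[:,0],int(wl)-2,-1,140,True)
    cc=(L+Rr)/2;h=(Rr-L)/2; al,ar=np.degrees(np.arcsin([(wl-cc)/h,(wr-cc)/h]))
    cam=E[:3,3]-a; Y=np.r_[YH,0]; vd=np.degrees(np.arctan2(-cam@Y,cam[2])); sg=-np.sign(E[:3,0]@Y)
    print("L wl wr R",np.round([L,wl,wr,Rr],1),"al ar",al.round(1),ar.round(1),"view",vd.round(1),"flat",(vd+sg*(al+ar)/2).round(1))
E
python3 - <<'E'
from h import *
s=st(); w=optics.capture("wrist"); flat2(w,-.07,-.073)
rowsfor([slot(-.07,0,d=d,flip=1) for d in(.006,-.06,-.12)])
E
```

```text
t 29.78 tcp [0.5576 0.0332 0.0693] rv [ 0.088  3.14  -0.02 ] F [-0.   0.6 -1. ] op 0.451 q [ 0.02  0.38  2.07 -0.02  0.69 -1.48]
L wl wr R [281.7 285.7 341.6 349.5] al ar -61.9 49.9 view -0.7 flat 5.3
[0.0016, -0.0012, 0.0003] [-0.008, 0.0, 0.001]
[0.0016, -0.0023, -0.0822] [-0.008, 0.0, 0.001]
[0.0016, -0.0032, -0.1572] [-0.008, 0.0, 0.001]
```

move_arm([
  {"delta_pos": [0, -0.001, 0], "rot": [0, 0, 0], "grip": -1},
  {"delta_pos": [0, -0.001, 0], "rot": [0, 0, 0], "grip": -1},
  {"delta_pos": [0, -0.001, 0], "rot": [0, 0, 0], "grip": -1},
  {"delta_pos": [0, -0.001, 0], "rot": [0, 0, 0], "grip": -1},
  {"delta_pos": [0, -0.001, -0.006], "rot": [0, 0, 0], "grip": -1},
  {"delta_pos": [0, -0.001, -0.006], "rot": [0.035, 0, 0], "grip": -1},
  {"delta_pos": [0, -0.002, -0.006], "rot": [0.07, 0, 0], "grip": -1},
  {"delta_pos": [0, -0.002, -0.006], "rot": [0.07, 0, 0], "grip": -1},
  {"delta_pos": [0, -0.002, -0.004], "rot": [0.07, 0, 0], "grip": -1},
  {"delta_pos": [0, -0.002, -0.003], "rot": [0.07, 0, 0], "grip": -1},
])

```text
t: 30.67
tcp_pos: [0.5574, 0.032, 0.0715]
tool_rot: [-0.087, -3.131, 0.19]
wrist_force: [-0.8, -0.2, -2.1]
opening: 0.299
```

```bash
python3 - <<'E'
from h import *
s=st(); w=optics.capture("wrist"); flat2(w,-.07,-.073)
E
```

```text
t 30.67 tcp [0.5574 0.032  0.0715] rv [-0.087 -3.131  0.19 ] F [-0.8 -0.2 -2.1] op 0.299 q [ 0.07  0.39  2.06 -0.18  0.72 -1.3 ]
L wl wr R [283.6 287.7 343.6 351.4] al ar -61.5 50.3 view -6.6 flat -1.0
```

move_arm([
  {"delta_pos": [0, 0, 0], "rot": [0, 0, 0], "grip": -0.1},
  {"delta_pos": [0, 0, 0], "rot": [0, 0, 0], "grip": -0.1},
  {"delta_pos": [0, 0, 0], "rot": [0, 0, 0], "grip": -0.1},
  {"delta_pos": [0, 0, 0], "rot": [0, 0, 0], "grip": -0.1},
  {"delta_pos": [0, 0.0005, 0], "rot": [-0.035, 0, 0], "grip": -0.1},
  {"delta_pos": [0, 0.001, 0], "rot": [-0.07, 0, 0], "grip": -0.1},
  {"delta_pos": [0, 0.001, 0], "rot": [-0.07, 0, 0], "grip": -0.1},
  {"delta_pos": [0, 0.001, 0], "rot": [-0.07, 0, 0], "grip": -0.1},
  {"delta_pos": [0, 0.001, 0], "rot": [-0.07, 0, 0], "grip": -0.1},
  {"delta_pos": [0, 0.001, 0], "rot": [-0.07, 0, 0], "grip": -0.1},
])

```text
t: 31.55
tcp_pos: [0.5573, 0.0327, 0.0713]
tool_rot: [-0.087, -3.14, 0.02]
wrist_force: [0.2, -0.3, 0.4]
opening: 0.45
```

```bash
python3 - <<'E'
from h import *
s=st(); w=optics.capture("wrist"); flat2(w,-.07,-.073)
rowsfor([slot(-.07,0,d=d,flip=1) for d in(.006,-.06,-.14)]+[slot(-.035,0,d=-.16,flip=1)])
E
```

```text
t 31.55 tcp [0.5573 0.0327 0.0713] rv [-0.087 -3.14   0.02 ] F [ 0.2 -0.3  0.4] op 0.45 q [ 0.02  0.38  2.07 -0.02  0.7  -1.48]
L wl wr R [283.4 289.5 344.8 350.6] al ar -54.9 55.8 view -0.4 flat -0.9
[0.0013, -0.0005, 0.0028] [-0.008, -0.0, 0.002]
[0.0013, -0.0015, -0.0797] [-0.008, -0.0, 0.002]
[0.0013, -0.0027, -0.1797] [-0.008, -0.0, 0.002]
[0.0012, 0.0407, -0.2052] [-0.008, -0.0, 0.002]
```

Leg B now reads -0.9°. I'll retract, turn the gripper back and re-check leg A from above at sub-pixel accuracy.

move_arm([
  {"delta_pos": [0.001, -0.001, -0.045], "rot": [0, 0, 0], "grip": -0.1},
  {"delta_pos": [0.001, -0.001, -0.09], "rot": [0, 0, 0], "grip": -0.1},
  {"delta_pos": [0.001, -0.002, -0.13], "rot": [0, 0, 0], "grip": -0.1},
  {"delta_pos": [0.001, 0.02, -0.16], "rot": [0, 0, 0.07], "grip": -0.1},
  {"delta_pos": [0.001, 0.05, -0.18], "rot": [0, 0, 0.14], "grip": -0.1},
  {"delta_pos": [0.001, 0.085, -0.18], "rot": [0, 0, 0.21], "grip": -0.1},
  {"delta_pos": [0.001, 0.085, -0.18], "rot": [0, 0, 0.28], "grip": -0.1},
  {"delta_pos": [0.001, 0.085, -0.18], "rot": [0, 0, 0.35], "grip": -0.1},
  {"delta_pos": [0.001, 0.085, -0.18], "rot": [0, 0, 0.42], "grip": -0.1},
  {"delta_pos": [0.001, 0.085, -0.18], "rot": [0, 0, 0.49], "grip": -0.1},
])

```text
t: 32.43
tcp_pos: [0.5603, 0.1029, 0.2144]
tool_rot: [1.265, 2.871, -0.019]
wrist_force: [1.3, -0.4, -0.9]
opening: 0.446
```

move_arm([
  {"delta_pos": [0, 0, 0], "rot": [0, 0, 0.07], "grip": -0.1},
  {"delta_pos": [0, 0, 0], "rot": [0, 0, 0.14], "grip": -0.1},
  {"delta_pos": [0, 0, 0], "rot": [0, 0, 0.21], "grip": -0.1},
  {"delta_pos": [0, 0, 0], "rot": [0, 0, 0.28], "grip": -0.1},
  {"delta_pos": [0, 0, 0], "rot": [0, 0, 0.35], "grip": -0.1},
  {"delta_pos": [0, 0, 0], "rot": [0, 0, 0.42], "grip": -0.1},
  {"delta_pos": [0, 0, 0], "rot": [0, 0, 0.49], "grip": -0.1},
  {"delta_pos": [0, 0, 0], "rot": [0, 0, 0.56], "grip": -0.1},
  {"delta_pos": [0, 0, 0], "rot": [0, 0, 0.63], "grip": -0.1},
  {"delta_pos": [0, 0, 0], "rot": [0, 0, 0.7], "grip": -0.1},
])

```text
t: 33.27
tcp_pos: [0.5601, 0.1032, 0.2143]
tool_rot: [2.578, 1.777, -0.014]
wrist_force: [0.2, -0.1, -0.4]
opening: 0.448
```

```bash
python3 - <<'E'
from h import *
st(); go(*slot(0,0,d=-.05)); go(*slot(0,0,d=-.12))
E
```

```text
t 33.27 tcp [0.5601 0.1032 0.2143] rv [ 2.578  1.777 -0.014] F [ 0.2 -0.1 -0.4] op 0.448 q [ 0.15  0.18  2.   -0.02  0.97  0.52]
delta_pos [0.0006, 0.0001, 0.1117] rot [0.0076, 0.0058, 0.8053] rows>= 10.1
delta_pos [-0.0006, 0.0005, 0.0242] rot [0.0076, 0.0058, 0.8053] rows>= 10.1
```

move_arm([
  {"delta_pos": [0, 0, 0], "rot": [0, 0, 0.08], "grip": -0.1},
  {"delta_pos": [0, 0, 0], "rot": [0, 0, 0.16], "grip": -0.1},
  {"delta_pos": [0, 0, 0], "rot": [0, 0, 0.24], "grip": -0.1},
  {"delta_pos": [0, 0, 0], "rot": [0, 0, 0.32], "grip": -0.1},
  {"delta_pos": [0, 0, 0], "rot": [0.002, 0.002, 0.4], "grip": -0.1},
  {"delta_pos": [0, 0, 0.01], "rot": [0.004, 0.004, 0.48], "grip": -0.1},
  {"delta_pos": [0, 0, 0.03], "rot": [0.006, 0.006, 0.56], "grip": -0.1},
  {"delta_pos": [0, 0, 0.06], "rot": [0.008, 0.006, 0.64], "grip": -0.1},
  {"delta_pos": [0, 0, 0.085], "rot": [0.008, 0.006, 0.72], "grip": -0.1},
  {"delta_pos": [0, 0, 0.1], "rot": [0.008, 0.006, 0.8], "grip": -0.1},
])

```text
t: 34.1
tcp_pos: [0.559, 0.1021, 0.1323]
tool_rot: [3.14, -0.068, -0.003]
wrist_force: [-0.5, -0.4, -0.6]
opening: 0.451
```

```bash
python3 - <<'E'
from h import *
st(); w=optics.capture("wrist"); 
v=int(proj(w,[np.r_[JO+XH*.073,.075]])[0,1]);u=int(proj(w,[np.r_[JO+XH*.073,.075]])[0,0]); row=w["color"][v-5:v+6].astype(int).mean(0).round().astype(int)
for i in range(u-32,u+33): print(i,row[i].tolist(),end=" ") if not u-14<i<u+14 else 0
flat2(w,0,.073)
E
```

```text
t 34.1 tcp [0.559  0.1021 0.1323] rv [ 3.14e+00 -6.80e-02 -3.00e-03] F [-0.5 -0.4 -0.6] op 0.451 q [ 0.14  0.29  2.04 -0.    0.82  1.75]
283 [227, 73, 67] 284 [227, 73, 68] 285 [227, 73, 68] 286 [227, 73, 68] 287 [228, 73, 68] 288 [227, 73, 68] 289 [227, 73, 68] 290 [227, 73, 67] 291 [227, 73, 68] 292 [227, 73, 68] 293 [225, 73, 68] 294 [192, 67, 76] 295 [107, 67, 116] 296 [52, 72, 136] 297 [47, 78, 148] 298 [48, 80, 154] 299 [63, 91, 162] 300 [143, 147, 191] 301 [235, 211, 180] 329 [239, 215, 167] 330 [238, 213, 165] 331 [237, 211, 164] 332 [236, 209, 162] 333 [235, 207, 160] 334 [234, 205, 159] 335 [233, 204, 158] 336 [233, 203, 157] 337 [232, 201, 156] 338 [233, 203, 158] 339 [229, 199, 163] 340 [150, 149, 180] 341 [67, 90, 156] 342 [48, 78, 149] 343 [64, 71, 133] 344 [137, 66, 97] 345 [221, 71, 71] 346 [226, 72, 67] 347 [227, 72, 67] L wl wr R [294.6 300.  340.  344. ] al ar -51.3 56.8 view 0.0 flat 2.8
```

Leg A reads 2.8°. A quick trim brings it closer to upright.

```bash
python3 - <<'E'
from h import *
rowsfor([slot(-.001,0.02,d=.005)])
E
```

```text
[0.003, 0.0005, 0.0759] [0.013, 0.003, 0.003]
```

move_arm([
  {"delta_pos": [0.003, 0.0005, 0.03], "rot": [0.013, 0.003, 0.003], "grip": -0.1},
  {"delta_pos": [0.003, 0.0005, 0.06], "rot": [0.013, 0.003, 0.003], "grip": -0.1},
  {"delta_pos": [0.003, 0.0005, 0.075], "rot": [0.013, 0.003, 0.003], "grip": -0.1},
  {"delta_pos": [0.003, 0.0005, 0.076], "rot": [0.013, 0.003, 0.003], "grip": -1},
  {"delta_pos": [0.003, 0.0005, 0.076], "rot": [0.013, 0.003, 0.003], "grip": -1},
  {"delta_pos": [0.003, 0.0005, 0.076], "rot": [0.013, 0.003, 0.003], "grip": -1},
  {"delta_pos": [0.003, 0.0005, 0.076], "rot": [0.013, 0.003, 0.003], "grip": -1},
  {"delta_pos": [0.003, 0.0005, 0.07], "rot": [0.013, 0.003, 0.003], "grip": -1},
  {"delta_pos": [0.003, 0.0005, 0.07], "rot": [-0.018, 0.003, 0.003], "grip": -1},
  {"delta_pos": [0.003, 0.0005, 0.073], "rot": [-0.018, 0.003, 0.003], "grip": -1},
])

```text
t: 34.98
tcp_pos: [0.5613, 0.1017, 0.0739]
tool_rot: [3.109, -0.089, 0.004]
wrist_force: [0.0, 0.3, -2.0]
opening: 0.299
```

```bash
python3 - <<'E'
from h import *
st(); w=optics.capture("wrist"); flat2(w,0,.073)
E
```

```text
t 34.98 tcp [0.5613 0.1017 0.0739] rv [ 3.109 -0.089  0.004] F [ 0.   0.3 -2. ] op 0.299 q [ 0.15  0.39  2.04 -0.05  0.71  1.82]
L wl wr R [284.  290.7 346.1 351.3] al ar -53.1 57.9 view -1.3 flat 1.1
```

move_arm([
  {"delta_pos": [0, 0, 0], "rot": [0, 0, 0], "grip": -0.1},
  {"delta_pos": [0, 0, 0], "rot": [0, 0, 0], "grip": -0.1},
  {"delta_pos": [0, 0, 0], "rot": [0, 0, 0], "grip": -0.1},
  {"delta_pos": [0, 0, 0], "rot": [0, 0, 0], "grip": -0.1},
  {"delta_pos": [0, 0, 0], "rot": [0, 0, 0], "grip": -0.1},
  {"delta_pos": [0, 0, -0.03], "rot": [0, 0, 0], "grip": -0.1},
  {"delta_pos": [0, 0, -0.08], "rot": [0, 0, 0], "grip": -0.1},
  {"delta_pos": [0, 0, -0.13], "rot": [0, 0, 0], "grip": -0.1},
  {"delta_pos": [0, 0, -0.17], "rot": [0, 0, 0], "grip": -0.1},
  {"delta_pos": [0, 0, -0.17], "rot": [0, 0, 0], "grip": -0.1},
])

```text
t: 35.87
tcp_pos: [0.5638, 0.1064, 0.2155]
tool_rot: [3.114, -0.089, 0.015]
wrist_force: [1.2, -0.1, 2.0]
opening: 0.446
```

```bash
python3 - <<'E'
from h import *
st(); w=optics.capture("wrist"); flat2(w,0,.073)
t=optics.capture("side"); b=[b for b in blobs(t["color"],(22,120,120),(38,255,255),20)];print([(x[0].tolist(),x[1]) for x in b])
for x in b: print(onz(t,[x[1]],.117))
t=optics.capture("top"); b=[b for b in blobs(t["color"],(22,120,120),(38,255,255),20)];print([(x[0].tolist(),x[1],onz(t,[x[1]],.125)) for x in b])
for a in (1.9,1.94,2.0): print(a,knob(a))
go((.397,.328,.20),down(-1.64))
E
```

```text
t 35.87 tcp [0.5638 0.1064 0.2155] rv [ 3.114 -0.089  0.015] F [ 1.2 -0.1  2. ] op 0.446 q [ 0.16  0.18  1.99 -0.03  0.96  1.81]
L wl wr R [300.6 304.4 333.3 336.3] al ar -52.0 56.2 view -1.4 flat 0.7
[([427, 385, 19, 26, 364], array([435.92307692, 397.06868132]))]
[[0.40168341 0.32799459 0.117     ]]
[([54, 156, 13, 11, 114], array([ 59.97368421, 160.92982456]), array([[0.78233665, 0.55552403, 0.125     ]]))]
1.9 [0.39769581 0.32185611]
1.94 [0.40062634 0.32865057]
2.0 [0.4055256 0.338609 ]
delta_pos [-0.2197, -0.266, 0.0027] rot [0.0181, -0.0013, 0.0078] rows>= 6.6
```

Both flats now read within about 1° of up. Next I'll fetch the clamp knob, which is near (0.400,0.328).

move_arm([
  {"delta_pos": [-0.032, -0.038, 0], "rot": [0.018, 0, 0], "grip": 0.3},
  {"delta_pos": [-0.064, -0.076, 0], "rot": [0.018, 0, 0], "grip": 0.6},
  {"delta_pos": [-0.096, -0.114, 0], "rot": [0.018, 0, 0], "grip": 1},
  {"delta_pos": [-0.128, -0.152, 0], "rot": [0.018, 0, 0], "grip": 1},
  {"delta_pos": [-0.16, -0.19, 0], "rot": [0.018, 0, 0], "grip": 1},
  {"delta_pos": [-0.19, -0.228, 0], "rot": [0.018, 0, 0], "grip": 1},
  {"delta_pos": [-0.216, -0.266, 0], "rot": [0.018, 0, 0.008], "grip": 1},
  {"delta_pos": [-0.216, -0.266, 0.003], "rot": [0.018, 0, 0.008], "grip": 1},
  {"delta_pos": [-0.216, -0.266, 0.003], "rot": [0.018, 0, 0.008], "grip": 1},
  {"delta_pos": [-0.216, -0.266, 0.003], "rot": [0.018, 0, 0.008], "grip": 1},
])

```text
t: 36.85
tcp_pos: [0.3994, 0.3272, 0.1985]
tool_rot: [3.138, -0.108, 0.0]
wrist_force: [-0.2, -0.0, 0.4]
opening: 1.001
```

```bash
python3 - <<'E'
from h import *
st(); w=optics.capture("wrist")
for b in blobs(w["color"],(22,110,110),(38,255,255),100): print(b[0],b[1],onz(w,[b[1]],.13)[0].round(4))
go((.400,.328,.104),down(-1.64))
E
```

```text
t 36.85 tcp [0.3994 0.3272 0.1985] rv [ 3.138 -0.108  0.   ] F [-0.2 -0.   0.4] op 1.001 q [ 0.64  0.11  2.11 -0.    0.92  2.28]
[ 295  220   40   50 1496] [315.09692513 245.27941176] [0.4047 0.3266 0.13  ]
delta_pos [-0.0001, -0.0015, 0.1185] rot [0.0009, -0.0005, -0.0004] rows>= 2.3
```

move_arm([
  {"delta_pos": [0.001, 0, 0.04], "rot": [0, 0, 0], "grip": 1},
  {"delta_pos": [0.001, 0, 0.08], "rot": [0, 0, 0], "grip": 1},
  {"delta_pos": [0.001, 0, 0.11], "rot": [0, 0, 0], "grip": 1},
  {"delta_pos": [0.001, 0, 0.118], "rot": [0, 0, 0], "grip": 1},
  {"delta_pos": [0.001, 0, 0.118], "rot": [0, 0, 0], "grip": -1},
  {"delta_pos": [0.001, 0, 0.118], "rot": [0, 0, 0], "grip": -1},
  {"delta_pos": [0.001, 0, 0.118], "rot": [0, 0, 0], "grip": -1},
  {"delta_pos": [0.001, 0, 0.118], "rot": [0, 0, 0], "grip": -1},
  {"delta_pos": [0.001, 0, 0.118], "rot": [0, 0, 0], "grip": -1},
  {"delta_pos": [0.001, 0, 0.118], "rot": [0, 0, 0], "grip": -1},
], squeeze=45)

```text
t: 37.73
tcp_pos: [0.4011, 0.327, 0.1052]
tool_rot: [3.139, -0.109, 0.003]
wrist_force: [0.6, -0.7, -0.1]
opening: 0.593
```

move_arm([
  {"delta_pos": [0, 0, 0], "rot": [0, 0, 0], "grip": -1},
  {"delta_pos": [0, 0, 0], "rot": [0, 0, 0], "grip": -1},
  {"delta_pos": [0, 0, 0], "rot": [0, 0, 0], "grip": -1},
  {"delta_pos": [0, 0, 0], "rot": [0, 0, 0], "grip": -1},
  {"delta_pos": [0, 0, 0], "rot": [0, 0, 0], "grip": -1},
  {"delta_pos": [0, 0, 0], "rot": [0, 0, 0], "grip": -1},
  {"delta_pos": [0, 0, -0.015], "rot": [0, 0, 0], "grip": -1},
  {"delta_pos": [0, 0, -0.03], "rot": [0, 0, 0], "grip": -1},
  {"delta_pos": [0, 0, -0.045], "rot": [0, 0, 0], "grip": -1},
  {"delta_pos": [0, 0, -0.055], "rot": [0, 0, 0], "grip": -1},
])

```text
t: 38.57
tcp_pos: [0.4014, 0.3268, 0.1499]
tool_rot: [3.139, -0.109, 0.004]
wrist_force: [5.5, -2.6, -8.2]
opening: 0.277
```

```bash
python3 - <<'E'
from h import *
s=st(); p=s["tcp_pos"]; v=p[:2]-POST; print("radius",np.linalg.norm(v)); a0=np.arctan2(-v@XH,-v@YH); print("a",a0)
rowsfor([((*(knob(a)+(p[:2]-knob(a0))*(a/a0)),p[2]),down(-1.64-a+a0)) for a in a0-np.arange(1,11)*.09])
print(a0-.9)
E
```

```text
t 38.57 tcp [0.4014 0.3268 0.1499] rv [ 3.139 -0.109  0.004] F [ 5.5 -2.6 -8.2] op 0.277 q [ 0.64  0.19  2.13 -0.    0.82  2.28]
radius 0.18357121248647926
a 1.9324914924115826
[-0.0063, 0.0198, -0.0] [0.001, -0.002, -0.058]
[-0.0108, 0.0401, 0.0] [0.001, -0.002, -0.115]
[-0.0135, 0.0607, 0.0] [0.001, -0.001, -0.172]
[-0.0143, 0.0815, 0.0] [0.001, -0.001, -0.229]
[-0.0133, 0.1022, 0.0] [0.001, -0.001, -0.287]
[-0.0103, 0.1228, 0.0001] [0.001, -0.001, -0.344]
[-0.0056, 0.143, 0.0001] [0.001, -0.001, -0.401]
[0.001, 0.1627, 0.0001] [0.001, -0.001, -0.459]
[0.0093, 0.1817, 0.0002] [0.001, -0.001, -0.516]
[0.0193, 0.1999, 0.0002] [0.001, -0.001, -0.573]
1.0324914924115824
```

move_arm([
  {"delta_pos": [-0.006, 0.0198, 0], "rot": [0, 0, -0.058], "grip": -1},
  {"delta_pos": [-0.0105, 0.0401, 0], "rot": [0, 0, -0.115], "grip": -1},
  {"delta_pos": [-0.013, 0.0607, 0], "rot": [0, 0, -0.172], "grip": -1},
  {"delta_pos": [-0.0138, 0.0815, 0], "rot": [0, 0, -0.229], "grip": -1},
  {"delta_pos": [-0.0128, 0.1022, 0], "rot": [0, 0, -0.287], "grip": -1},
  {"delta_pos": [-0.0098, 0.1228, 0], "rot": [0, 0, -0.344], "grip": -1},
  {"delta_pos": [-0.0051, 0.143, 0], "rot": [0, 0, -0.401], "grip": -1},
  {"delta_pos": [0.0015, 0.1627, 0], "rot": [0, 0, -0.459], "grip": -1},
  {"delta_pos": [0.0098, 0.1817, 0], "rot": [0, 0, -0.516], "grip": -1},
  {"delta_pos": [0.0197, 0.1999, 0], "rot": [0, 0, -0.573], "grip": -1},
])

```text
t: 39.4
tcp_pos: [0.4066, 0.1656, 0.1503]
tool_rot: [2.87, 1.273, 0.006]
wrist_force: [9.3, 5.9, -7.9]
opening: 0.274
```

```bash
python3 - <<'E'
from h import *
s=st(); p=s["tcp_pos"]; v=p[:2]-POST; a0=np.arctan2(-v@XH,-v@YH); print("a",a0,np.linalg.norm(v))
A=R.from_rotvec(s["tool_rot"]).as_matrix(); yaw=np.arctan2(A[1,1],A[0,1])
aa=np.linspace(a0,.01,11)[1:]; print(aa.round(2))
rowsfor([((*(knob(a)+(p[:2]-knob(a0))*(a/a0)),.15),down(yaw-a+a0)) for a in aa])
E
```

```text
t 39.4 tcp [0.4066 0.1656 0.1503] rv [2.87  1.273 0.006] F [ 9.3  5.9 -7.9] op 0.274 q [ 0.33  0.06  2.28 -0.    0.8   1.07]
a 1.023897496507785 0.1839119434241767
[0.92 0.82 0.72 0.62 0.52 0.42 0.31 0.21 0.11 0.01]
[-0.0069, 0.0224, 0.0005] [0.002, -0.002, -0.065]
[-0.0116, 0.0453, 0.0005] [0.002, -0.001, -0.129]
[-0.0139, 0.0686, 0.0006] [0.002, -0.001, -0.194]
[-0.0138, 0.092, 0.0007] [0.002, -0.001, -0.258]
[-0.0113, 0.1153, 0.0007] [0.002, -0.001, -0.323]
[-0.0065, 0.1381, 0.0008] [0.002, -0.001, -0.387]
[0.0006, 0.1604, 0.0009] [0.002, -0.001, -0.452]
[0.0099, 0.1818, 0.001] [0.003, -0.001, -0.516]
[0.0213, 0.2021, 0.0011] [0.003, -0.001, -0.581]
[0.0347, 0.2212, 0.0012] [0.003, -0.0, -0.645]
```

move_arm([
  {"delta_pos": [-0.0069, 0.0224, 0], "rot": [0, 0, -0.065], "grip": -1},
  {"delta_pos": [-0.0116, 0.0453, 0], "rot": [0, 0, -0.129], "grip": -1},
  {"delta_pos": [-0.0139, 0.0686, 0], "rot": [0, 0, -0.194], "grip": -1},
  {"delta_pos": [-0.0138, 0.092, 0], "rot": [0, 0, -0.258], "grip": -1},
  {"delta_pos": [-0.0113, 0.1153, 0], "rot": [0, 0, -0.323], "grip": -1},
  {"delta_pos": [-0.0065, 0.1381, 0], "rot": [0, 0, -0.387], "grip": -1},
  {"delta_pos": [0.0006, 0.1604, 0.001], "rot": [0, 0, -0.452], "grip": -1},
  {"delta_pos": [0.0099, 0.1818, 0.001], "rot": [0, 0, -0.516], "grip": -1},
  {"delta_pos": [0.0213, 0.2021, 0.001], "rot": [0, 0, -0.581], "grip": -1},
  {"delta_pos": [0.0335, 0.2195, 0.001], "rot": [0, 0, -0.64], "grip": -1},
])

```text
t: 40.23
tcp_pos: [0.5551, 0.0673, 0.1496]
tool_rot: [1.897, 2.502, 0.003]
wrist_force: [0.9, 5.6, -7.5]
opening: 0.276
```

```bash
python3 - <<'E'
from h import *
s=st(); p=s["tcp_pos"]; v=p[:2]-POST; a0=np.arctan2(-v@XH,-v@YH); print("a",a0,np.linalg.norm(v))
A=R.from_rotvec(s["tool_rot"]).as_matrix(); yaw=np.arctan2(A[1,1],A[0,1]); print(yaw)
rowsfor([((.5585,.0672,.15),down(yaw-a0)),((.5585,.0672,.112),down(yaw-a0))])
E
```

```text
t 40.23 tcp [0.5551 0.0673 0.1496] rv [1.897 2.502 0.003] F [ 0.9  5.6 -7.5] op 0.276 q [ 0.08  0.25  2.05  0.    0.84 -0.19]
a 0.017096311608443836 0.1851789786575738
0.2735251507873754
[-0.0013, 0.004, -0.0005] [0.002, 0.0, 0.011]
[-0.0013, 0.0039, 0.047] [0.002, 0.0, 0.011]
```

move_arm([
  {"delta_pos": [-0.0012, 0.003, 0], "rot": [0, 0, -0.008], "grip": -1},
  {"delta_pos": [-0.0014, 0.0048, 0], "rot": [0, 0, -0.01], "grip": -1},
  {"delta_pos": [-0.0014, 0.0048, 0], "rot": [0, 0, -0.01], "grip": -1},
  {"delta_pos": [-0.0014, 0.0048, 0.01], "rot": [0, 0, -0.01], "grip": -1},
  {"delta_pos": [-0.0014, 0.0048, 0.02], "rot": [0, 0, -0.01], "grip": -1},
  {"delta_pos": [-0.0014, 0.0048, 0.03], "rot": [0, 0, -0.01], "grip": -1},
  {"delta_pos": [-0.0014, 0.0048, 0.038], "rot": [0, 0, -0.01], "grip": -1},
  {"delta_pos": [-0.0014, 0.0048, 0.043], "rot": [0, 0, -0.01], "grip": -1},
  {"delta_pos": [-0.0014, 0.0048, 0.0455], "rot": [0, 0, -0.01], "grip": -1},
  {"delta_pos": [-0.0014, 0.0048, 0.0465], "rot": [0, 0, -0.01], "grip": -1},
])

```text
t: 41.07
tcp_pos: [0.5589, 0.0672, 0.1121]
tool_rot: [1.877, 2.518, 0.002]
wrist_force: [-5.0, -2.9, 1.5]
opening: 0.276
```

```bash
python3 - <<'E'
from h import *
st()
E
```

```text
t 41.07 tcp [0.5589 0.0672 0.1121] rv [1.877e+00 2.518e+00 2.000e-03] F [-5.  -2.9  1.5] op 0.276 q [ 0.08  0.31  2.05 -0.    0.77 -0.21]
```

The bar rests on the legs (Fz is about 0) and is against its stop. Letting go and retracting.

move_arm([
  {"delta_pos": [0, 0, 0], "rot": [0, 0, 0], "grip": 1},
  {"delta_pos": [0, 0, 0], "rot": [0, 0, 0], "grip": 1},
  {"delta_pos": [0, 0, 0], "rot": [0, 0, 0], "grip": 1},
  {"delta_pos": [0, 0, 0], "rot": [0, 0, 0], "grip": 1},
  {"delta_pos": [0, 0, 0], "rot": [0, 0, 0], "grip": 1},
  {"delta_pos": [0, 0, 0], "rot": [0, 0, 0], "grip": 1},
  {"delta_pos": [0, 0, -0.04], "rot": [0, 0, 0], "grip": 1},
  {"delta_pos": [0, 0, -0.08], "rot": [0, 0, 0], "grip": 1},
  {"delta_pos": [0, 0, -0.13], "rot": [0, 0, 0], "grip": 1},
  {"delta_pos": [0, 0, -0.18], "rot": [0, 0, 0], "grip": 1},
])

```text
t: 41.9
tcp_pos: [0.5581, 0.0672, 0.2575]
tool_rot: [1.877, 2.518, 0.001]
wrist_force: [0.4, 0.4, 0.1]
opening: 0.974
```

```bash
python3 - <<'E'
from h import *
st(); go((.45,.35,.28),down(.27))
E
```

```text
t 41.9 tcp [0.5581 0.0672 0.2575] rv [1.877e+00 2.518e+00 1.000e-03] F [0.4 0.4 0.1] op 0.974 q [ 0.08  0.11  1.99 -0.    1.04 -0.21]
delta_pos [0.3774, -0.0286, -0.0283] rot [0.0005, 0.0002, 0.0124] rows>= 7.3
```

move_arm([
  {"delta_pos": [0.045, 0, -0.03], "rot": [0, 0, 0], "grip": 1},
  {"delta_pos": [0.09, 0, -0.03], "rot": [0, 0, 0], "grip": 1},
  {"delta_pos": [0.135, 0, -0.03], "rot": [0, 0, 0], "grip": 1},
  {"delta_pos": [0.18, -0.01, -0.03], "rot": [0, 0, 0], "grip": 1},
  {"delta_pos": [0.225, -0.01, -0.03], "rot": [0, 0, 0], "grip": 1},
  {"delta_pos": [0.27, -0.02, -0.03], "rot": [0, 0, 0], "grip": 1},
  {"delta_pos": [0.315, -0.02, -0.03], "rot": [0, 0, 0], "grip": 1},
  {"delta_pos": [0.36, -0.025, -0.03], "rot": [0, 0, 0], "grip": 1},
  {"delta_pos": [0.377, -0.028, -0.03], "rot": [0, 0, 0], "grip": 1},
  {"delta_pos": [0.377, -0.028, -0.03], "rot": [0, 0, 0], "grip": 1},
])

```text
t: 42.73
tcp_pos: [0.4493, 0.352, 0.2814]
tool_rot: [1.874, 2.521, 0.001]
wrist_force: [0.3, -1.3, -0.2]
opening: 0.999
```

```bash
python3 - <<'E'
from h import *
st(); t=optics.capture("top"); save("t10",t["color"],(170,190,370,330),4)
w=optics.capture("wrist"); save("w10",w["color"])
E
```

```text
t 42.73 tcp [0.4493 0.352  0.2814] rv [1.874e+00 2.521e+00 1.000e-03] F [ 0.3 -1.3 -0.2] op 0.999 q [ 0.62  0.1   1.95 -0.    1.09  0.33]
```

View pics/t10.png

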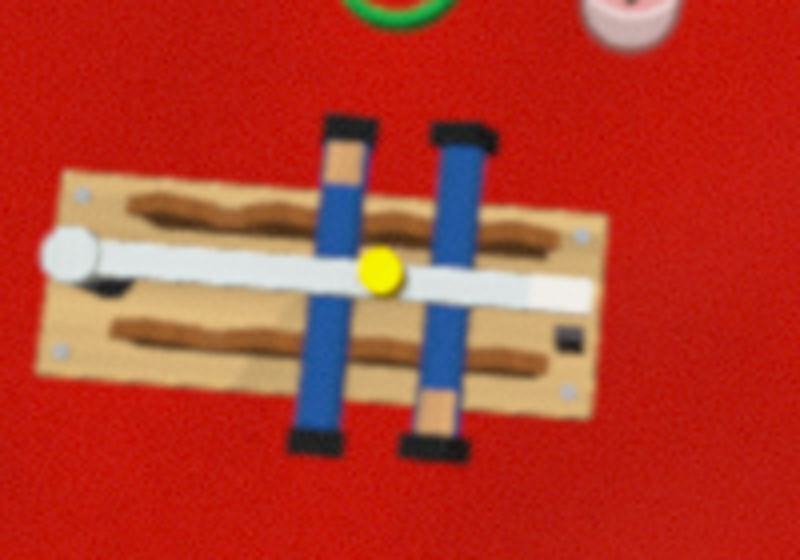

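The final top view shows both flats facing up, at (344,163) and (437,412), with the bar square across both legs. One last centring check, then I'll hand in.

```bash
python3 - <<'E'
from h import *
t=optics.capture("top")
for uv in([(285.75,220.5),(278.25,305.75)],[(257.5,218.75),(249,304.25)]):
    E=onz(t,uv,.078); m=E.mean(0); print("jig xy",((m[:2]-JO)@XH).round(4),((m[:2]-JO)@YH).round(4),np.linalg.norm(E[0]-E[1]).round(4))
k=[b for b in blobs(t["color"],(22,120,120),(38,255,255),20) if b[1][0]>200][0]; print("knob",onz(t,[k[1]],.136),knob(0))
r.sign_off()
E
```

```text
jig xy 0.0002 -0.0708 0.2053
jig xy -0.0009 -0.0021 0.206
knob [[0.55924898 0.06577624 0.136     ]] [0.55827601 0.06731108]
the job is handed in; nothing more can be done
```

The job is done and handed in at about 43 s of the 210 s allowed. Only two legs were on the table. Both lie in V slots with their flats up, and the clamp bar rests across them.

- **Clamp, opening:** I lifted the bar about 36 mm out of its catch and turned it to about 1.94 rad, clear of the slots.
- **Legs:** One went into slot b and the other into slot c. The second had been knocked aside, so I found it again before picking it up. I rolled each leg in its slot by re-gripping it.
- **Clamp, closing:** I turned the bar back to its stop and lowered it. The vertical force fell to about zero near the expected resting height, about 7 mm up, before I let go and moved the arm away.

**Last checks:**
- **Flats:** before the bar came down, one read +0.7° and the other −0.9° from straight up, good to a degree or two.
- **Centring:** both legs are within about 1 mm of the jig's middle along the slots.
- **Across the slots:** one leg reads about 2 mm off, which is about the camera calibration error.
- **Clamp knob:** it is within 2 mm of its closed position.
- **After closing:** I did not re-measure the flat angles with the bar down, but the final top picture shows both facing up.
- **Bystanders:** I did not go near the bottle, jar or tape roll, but I did not check the bottle in the final picture.

Nothing failed at the end. Along the way one leg slipped during rolling and sat about 8° off. I corrected it by repeating the roll with the leg lifted clear of the V.

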